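Clear the pile on the jeweller's bench

ROBOT

A 7-joint arm with a two-finger parallel gripper is mounted at the origin on a cart in front of the work surface, level with it; the furniture and walls round the work are solid. World frame = base frame: x ahead of the robot, y to its left, z up, the work surface at z = 0. Lengths are in m, angles in rad, forces in N, time in s.
With the tool pointing down it reaches from about 0.4 to 0.85 m from the base axis. Payload 4.5 kg.
Tool frame: the origin (TCP) lies on the centre line of the jaws, within the pads' length; the fingertips stand 11 mm ahead of it and the grasp point (between the pads) lies 8 mm behind it; z points along the fingers, y is the line along which they close (so a half turn about z gives the same grasp; the last joint's range is limited). The gripper opens to 88 mm and grips with 3 to 60 N. Pads are 18 mm wide; open, the fingers measure 123 mm over their backs; the gripper's body (75 mm by 187 mm) begins 45 mm behind the grasp point.
Start: joints at [-1.283, 0.689, -0.195, 1.565, 0.157, 0.902, -0.215], TCP at [0.157, 0.605, 0.216] pointing down, gripper open.
Joint ranges: [-3.01, 3.01], [-0.46, 2.08], [-1.47, 1.51], [0.13, 2.56], [-1, 4.14], [0.04, 2.09], [-2.66, 2.66]. Speed limits (rad/s): [2.57, 2.57, 3.14, 3.14, 3.14, 3.14, 3.14].

INTERFACE

Orientations are given as a unit quaternion [x, y, z, w].
In Python, from plant import * gives the robot as it stands. The module is installed in compiled form; this text tells all that it offers.
- The arm moves only by the tool send_rows, never from a script. Its argument "motion" is a list of rows, each an object of numbers: "x", "y", "z": the shift along the tool's x, y, z in cm; "rx", "ry", "rz": the turn, a rotation vector about the tool's x, y, z in rad; "jaw": the finger opening in cm, from 0 to 8.81. In form: [{"x": .., "y": .., "z": .., "rx": .., "ry": .., "rz": .., "jaw": ..}, ...]. A call has exactly 5 rows; each row shifts and turns the commanded pose from where the row before left it, along the tool's axes as they then stand; what a row does not reach is not made up. A row lasts 1/10 s, in which the tool goes at most 50 mm and 8.59 degrees, less where a joint would pass 70% of its speed; a pose out of reach is approached as far as the arm can. A call is refused whole if a number of a shift passes 5 or a number of a turn 0.15, either way. A call with a gripper value outside its range is refused whole. The fingers move at their own pace and stop on an object; "grip_force" is the grip in N (left out, the last holds). Time passes only in rows, so rows that do not move let the fingers close, or fill a call up. It gives the time, the measured TCP pose, the force, the opening and the grip force at its end, in the units of the state.
- get_state(): the state, without advancing time (a new reading comes with each control period).
- snapshot(name): name is "scene" or "top" or "wrist"; returns a dict with "img" (400x640x3 uint8, red, green, blue), "vertical_fov" (degrees; the focal length in pixels is half the picture's height over the tangent of half this angle, whatever the lens; pixels are square), "cx", "cy" (the principal point, pixels), "extrinsics" (4x4, takes a point from camera to world coordinates). Camera axes: x right, y up, looking along -z (the intrinsics and any distortion apply to the point x, -y, -z); pixel columns grow to the right and rows downward; lengths in m; the calibration is good to about 2 mm. A picture is of the moment at which its call begins. There is no depth.
- finish_job(): hands the job in; it is judged then, once.
The state is a dict: "clock": time; "q": joint angles; "qd": joint speeds; "joint_torque": joint torques, N m; "tool_pos": TCP position; "eef_rot": TCP orientation; "contact_force": force on the tool from outside, world axes, zero at the start; "moment": the same for the moment, N m; "opening": opening from 0.0 (shut) to 1.0 (fully open); "finger_force": force on a finger pad.
Only numpy, scipy, OpenCV 4.12 (cv2) and the standard library are available. Lean on these libraries where they do the work, as an engineer would, in place of code of your own. Each camera call takes 0.05 s, during which the arm holds its last target. There are 200 camera calls.

TASK

Take the pile on the bench apart from the top down, one piece at a time and without toppling it, and put each piece in its own place before you touch the next: the wax lump into the copper dish, the steel doming cube upright on the middle of the steel bench plate (put it down gently, do not drop it), the black rubber block flat in the middle of the square tray, and last the tin lid-up and flat in the middle of the oblong tray, lying the same way as the tray, not across it. Leave the blue box of burrs and the spool of thread where they stand.

Things in the scene. Friction and masses are not known exactly. Their poses are not given: they have to be found in the camera images.
- wax: Top of the pile: a small honey-coloured lump of carving wax with rounded edges, 28 (x) x 34 (y) x 16 (z) mm, 0.03 kg. Origin at the centre of its underside, z up. At the start it lies on the doming cube.
- doming_cube: Second from the top: a bright steel doming cube with round hollows in its faces, 45 x 45 x 45 mm, 0.5 to 0.8 kg. Origin at the centre of its underside, x and y square to its sides, z up.
- rubber_pad: Third from the top: a black rubber block, 60 x 60 x 22 mm, 0.12 kg. Origin at the centre of its underside, x and y square to its sides, z up.
- tin: Bottom of the pile, standing on the bench: a flat yellow tin, 63 (x) x 86 (y) x 18 (z) mm, 0.14 to 0.28 kg; its lid stays shut. Origin at the centre of its underside, z up, y along its length.
- dish: Place of the wax lump: a shallow round copper dish, 78 mm across the rim, 18 mm high, hollow, the flat inner floor 6 mm above the bench. Fixed. Origin at the centre of its underside.
- steel_plate: Place of the doming cube: a plain flat square steel bench plate, 75 x 75 x 18 mm, lying on the bench; its top is 18 mm above the bench. It is the one among the other places in front of the robot, not the second plate that lies out of reach at the far left end of the bench. Fixed. Origin at the centre of its underside, x and y square to its sides.
- square_tray: Place of the rubber block: the square low tray with a dark wooden rim and cork floor, 98 x 98 mm outside, 86 x 86 mm inside; floor 3 mm and rim 6 mm above the bench. Fixed. Origin at the centre of its underside, x and y square to its sides.
- oblong_tray: Place of the tin: the oblong low tray with a dark wooden rim and cork floor, 102 (x) x 126 (y) mm outside, 90 (x) x 114 (y) mm inside; floor 3 mm and rim 6 mm above the bench. Fixed. Origin at the centre of its underside, y along its length.
- bit_box: Bystander, not to be moved: a blue box of burrs standing on the bench beyond the pile, 60 x 104 x 66 mm, loose. Origin at the centre of its underside.
- spool: Bystander, not to be moved: a small spool of yellow thread standing on the bench near the pile, 36 mm across, 36 mm high, loose. Origin at the centre of its underside.
Not all that is in view belongs to the job. What is shaped like the tin but purple or turquoise is not meant.

How it is judged:
On the way, in this order (a step that is already met when the one before it is completed fails the run):
1. the wax lump lies in the copper dish (horizontal distance between wax and dish below 0.015 m and z of wax in the frame of dish between 0.002 and 0.014 m and angle between wax's own z axis and vertical below 0.5 rad), for 0.2 s.
2. the doming cube stands on the steel plate (horizontal distance between doming_cube and steel_plate below 0.012 m and z of doming_cube in the frame of steel_plate between 0.014 and 0.022 m and angle between doming_cube's own z axis and vertical below 0.08 rad), for 0.2 s.
3. the rubber block lies in the square tray (horizontal distance between rubber_pad and square_tray below 0.013 m and z of rubber_pad in the frame of square_tray between -0.0005 and 0.0065 m and angle between rubber_pad's own z axis and vertical below 0.06 rad), for 0.2 s.
4. the tin lies in the oblong tray (horizontal distance between tin and oblong_tray below 0.013 m and z of tin in the frame of oblong_tray between -0.0005 and 0.0065 m and angle between tin's own z axis and vertical below 0.06 rad and angle between the y axis of tin and the y axis of oblong_tray, either way round below 0.25 rad), for 0.2 s.
At the end, for the whole second after the job is handed in: At rest: wax in the dish within 15 mm of its axis, tilt under 0.5 rad; cube upright on the plate within 12 mm of its centre; rubber block and tin flat on their trays' floors within 13 mm of centre, tin within 0.25 rad of its tray's direction; burr box and spool within 20 mm of their start (all of step 1 and all of step 2 and all of step 3 and all of step 4 and linear speed of each of wax, doming_cube, rubber_pad, tin below 0.02 m/s and distance of each of bit_box, spool from where it was at the start of the episode below 0.02 m); the robot touches nothing.
It fails at once if the doming cube is toppled (angle between doming_cube's own z axis and vertical above 0.9 rad).
It fails at once if the doming cube is dropped (falls more than about 10 mm) (linear speed of doming_cube above 0.45 m/s and not (contact force between the fingers and doming_cube above 0.1 N)).
It fails at once if the box of burrs or the spool is displaced (distance of any of bit_box, spool from where it was at the start of the episode above 0.02 m).
It also fails if it takes over 104 s, if anything falls off the work surface, if the arm or the gripper's body presses on something with over 40 N, if the wrist force passes 120 N, or if a joint passes its speed limit or range.

## Working session

There is one attempt and no reset: what is moved stays moved. The work goes in short steps, Python scripts to look and compute and a tool call to move; the robot and the scene stay as the last step left them, time stands still between calls to the robot, and variables do not carry over. Pictures are saved under pics/ and viewed, at most 14 in all, crops included, and the job is handed in when it is done.

Besides the shell and the picture viewer there is one more tool, called by a JSON object that holds its "fn" and its "kwargs", one argument or row to a line. send_rows: Moves the arm, as the interface text tells. Its arguments: {"type":"object","properties":{"motion":{"type":"array"},"grip_force":{"type":"number"}},"required":["motion"]}

```bash
mkdir -p pics; python3 - <<'E'
from plant import *
import cv2
s=get_state();print(s)
for n in("scene","top"):
    d=snapshot(n);cv2.imwrite(f"pics/{n}0.png",d["img"][:,:,::-1]);print(n,{k:v for k,v in d.items() if k!="img"})
E
```

```text
{'clock': 0.0, 'q': array([-1.28321721,  0.68998345, -0.19453741,  1.56634729,  0.1572968 ,
        0.90249197, -0.21508643]), 'qd': array([ 0.00077029,  0.00023493,  0.00116877, -0.00136314,  0.00067715,
        0.00073442,  0.00178087]), 'joint_torque': array([-2.10730527e-04, -5.27547884e+01, -1.26689460e+00, -1.53427076e+01,
       -5.26014157e-02,  6.62676845e-03,  1.69658219e-04]), 'tool_pos': array([0.15678231, 0.60431673, 0.21491013]), 'eef_rot': array([ 1.26492499e-01,  9.91967138e-01, -9.16721380e-04, -5.87034800e-05]), 'contact_force': array([ 0.13493734,  0.09650257, -0.20082844]), 'moment': array([ 0.00778365, -0.04033914, -0.00411057]), 'finger_force': 0.0, 'opening': 0.9994646153711473}
scene {'vertical_fov': 43.827782187075464, 'cx': 323.0874770451719, 'cy': 197.86186842648675, 'extrinsics': array([[ 0.90872257,  0.26790619, -0.32007743,  0.11765658],
       [-0.41737323,  0.57443365, -0.70414883, -0.88058704],
       [-0.00478259,  0.77346768,  0.63381769,  0.88706937],
       [ 0.        ,  0.        ,  0.        ,  1.        ]])}
top {'vertical_fov': 49.367017527402226, 'cx': 326.8130240428543, 'cy': 196.01571146988516, 'extrinsics': array([[-1.36669100e-02,  9.88886862e-01, -1.48040499e-01,
         3.92602213e-01],
       [-9.99906511e-01, -1.34525488e-02,  2.44921888e-03,
        -2.85848034e-04],
       [ 4.30478338e-04,  1.48060132e-01,  9.88978267e-01,
         1.07858133e+00],
       [ 0.00000000e+00,  0.00000000e+00,  0.00000000e+00,
         1.00000000e+00]])}
```

View pics/scene0.png

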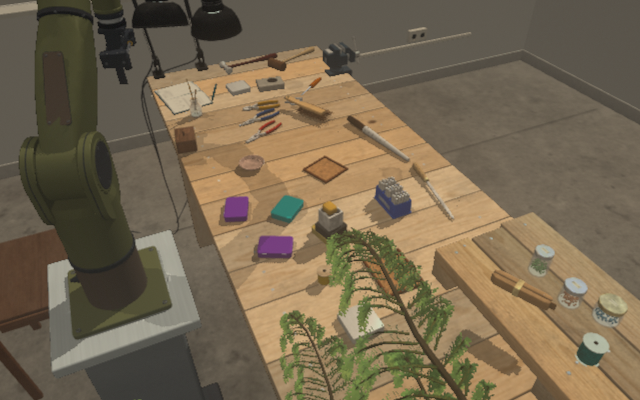

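View pics/top0.png

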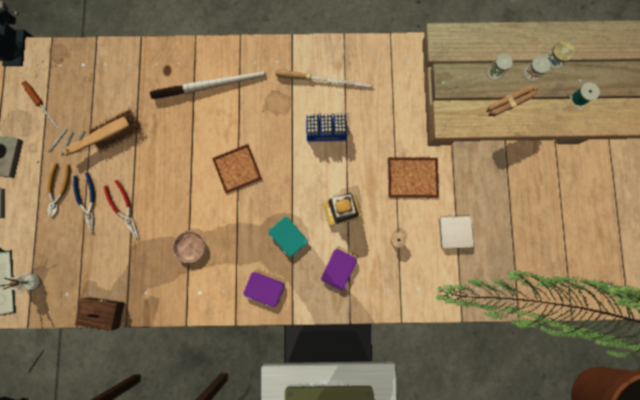

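The top view shows the pile at (342,207), the dish at (190,247), the square tray at (237,169) and the oblong tray at (413,177). The plate in front is at (457,232), the spool at (399,239) and the bit box at (326,128).

What could be mistaken for the targets:
- **Tin:** the purple tins at (265,290) and (340,270) and the turquoise tin at (288,237). The yellow tin is under the pile.
- **Plate:** the second plate is at the far left, out of reach.

I'll check the choice in one close crop.

```bash
cat > h.py <<'E'
from plant import *
import cv2, numpy as np
from scipy.spatial.transform import Rotation as R
def ray(d,u,v,z):
    h=d["img"].shape[0]; f=h/2/np.tan(np.radians(d["vertical_fov"]/2))
    E=d["extrinsics"]; r=E[:3,:3]@np.array([(u-d["cx"])/f,-(v-d["cy"])/f,-1]); o=E[:3,3]
    return (o+r*(z-o[2])/r[2])[:3]
def proj(d,p):
    h=d["img"].shape[0]; f=h/2/np.tan(np.radians(d["vertical_fov"]/2))
    E=d["extrinsics"]; c=E[:3,:3].T@(np.asarray(p)-E[:3,3]); return d["cx"]+f*c[0]/-c[2], d["cy"]-f*c[1]/-c[2]
def delta(target,yaw=None):
    """shift in tool axes (cm) to target TCP; turn about tool z so that closing line (tool y) is at world angle yaw; also tilt error"""
    s=get_state(); r=R.from_quat(s["eef_rot"]); M=r.as_matrix()
    out=[np.round(M.T@(np.asarray(target)-s["tool_pos"])*100,2)]
    if yaw is not None:
        cur=np.arctan2(M[1,1],M[0,1]); dw=(yaw-cur+np.pi/2)%np.pi-np.pi/2
        out.append(("rz",round(-dw,3)))   # tool z points down
    out.append(("zaxis",M[:,2].round(3),"t",s["clock"],"q7",s["q"][6].round(2)))
    return out
def save(n,d,box=None,k=1):
    im=d["img"][:,:,::-1]
    if box: im=im[box[1]:box[3],box[0]:box[2]]
    cv2.imwrite(f"pics/{n}.png",cv2.resize(im,None,fx=k,fy=k,interpolation=cv2.INTER_CUBIC))
E
python3 - <<'E'
from h import *
d=snapshot("top");save("top1",d,(160,110,480,270),2.5)
d2=snapshot("scene")
for n,u,v,z in[("dish",190,247,.018),("sq",237,169,.006),("ob",413.5,177.5,.006),("plate",457,232,.018),("spool",399,239,.036),("box",326,128,.066),("wax",345,206,.1),("cubetop",344,207,.085)]:
    p=ray(d,u,v,z);print(n,p.round(3),np.round(proj(d2,p)))
d=snapshot("wrist");save("w0",d);print(d["extrinsics"].round(3),d["vertical_fov"],d["cx"],d["cy"])
E
```

```text
dish [0.431 0.33  0.018] [252. 162.]
sq [0.625 0.222 0.006] [325. 169.]
ob [ 0.597 -0.221  0.006] [393. 271.]
plate [ 0.458 -0.319  0.018] [360. 319.]
spool [ 0.443 -0.174  0.036] [325. 270.]
box [ 0.71  -0.003  0.066] [389. 188.]
wax [ 0.516 -0.044  0.1  ] [330. 207.]
cubetop [ 0.515 -0.042  0.085] [329. 211.]
[[ 0.251 -0.932 -0.262  0.091]
 [ 0.968  0.242  0.069  0.622]
 [-0.001 -0.271  0.963  0.384]
 [ 0.     0.     0.     1.   ]] 64.81303134550825 318.734416355893 198.00896497598436
```

View pics/top1.png

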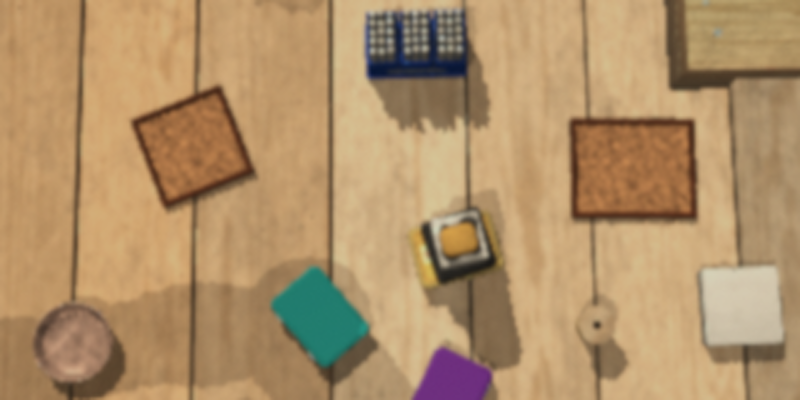

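{"fn": "send_rows", "kwargs": {
  "motion": [
    {"x":-3.4,"y":-3.6,"z":-0.4},
    {"x":-3.4,"y":-3.6,"z":-0.4},
    {"x":-3.4,"y":-3.6,"z":-0.4},
    {"x":-3.4,"y":-3.6,"z":-0.4},
    {"x":-3.4,"y":-3.6,"z":-0.4}
  ]
}}

```text
schema error: expected keys x, y, z, rx, ry, rz, jaw
```

{"fn": "send_rows", "kwargs": {
  "motion": [
    {"x":-3.4,"y":-3.6,"z":-0.4},
    {"x":-3.4,"y":-3.6,"z":-0.4},
    {"x":-3.4,"y":-3.6,"z":-0.4},
    {"x":-3.4,"y":-3.6,"z":0},
    {"x":-3.4,"y":-3.6,"z":0}
  ]
}}

```text
schema error: expected keys x, y, z, rx, ry, rz, jaw
```

```bash
python3 - <<'E'
from h import *
s=get_state();print(s["tool_pos"],s["q"].round(2),delta([.515,-.043,.25],1.8))
E
```

```text
[0.15688021 0.60470524 0.21535053] [-1.28  0.69 -0.19  1.57  0.16  0.9  -0.22] [array([-50.93, -53.71,  -3.42]), ('rz', np.float64(-0.483)), ('zaxis', array([-0.   , -0.001, -1.   ]), 't', 0.25, 'q7', np.float64(-0.22))]
```

All the keys are required.

{"fn": "send_rows", "kwargs": {
  "motion": [
    {"x":-3.4,"y":-3.6,"z":-0.4,"rx":0,"ry":0,"rz":0,"jaw":6},
    {"x":-3.4,"y":-3.6,"z":-0.4,"rx":0,"ry":0,"rz":0,"jaw":6},
    {"x":-3.4,"y":-3.6,"z":-0.4,"rx":0,"ry":0,"rz":0,"jaw":6},
    {"x":-3.4,"y":-3.6,"z":-0.4,"rx":0,"ry":0,"rz":0,"jaw":6},
    {"x":-3.4,"y":-3.6,"z":-0.4,"rx":0,"ry":0,"rz":0,"jaw":6}
  ],
  "grip_force": 10
}}

```text
clock: 0.75
tool_pos: [0.277, 0.3863, 0.2359]
eef_rot: [0.126, 0.992, 0.0, 0.0]
contact_force: [1.7, 0.8, 0.4]
opening: 0.68
finger_force: 0.0
```

{"fn": "send_rows", "kwargs": {
  "motion": [
    {"x":-3.4,"y":-3.6,"z":-0.4,"rx":0,"ry":0,"rz":0,"jaw":6},
    {"x":-3.4,"y":-3.6,"z":-0.4,"rx":0,"ry":0,"rz":0,"jaw":6},
    {"x":-3.4,"y":-3.6,"z":-0.4,"rx":0,"ry":0,"rz":0,"jaw":6},
    {"x":-3.4,"y":-3.6,"z":0,"rx":0,"ry":0,"rz":0,"jaw":6},
    {"x":-3.4,"y":-3.6,"z":0,"rx":0,"ry":0,"rz":0,"jaw":6}
  ]
}}

```text
clock: 1.25
tool_pos: [0.3965, 0.1694, 0.2481]
eef_rot: [0.126, 0.992, 0.0, 0.0]
contact_force: [0.3, 0.3, -0.3]
opening: 0.679
finger_force: 0.0
```

```bash
python3 - <<'E'
from h import *
s=get_state();print(s["tool_pos"],s["q"].round(2),delta([.515,-.043,.25],1.8))
E
```

```text
[0.39648378 0.1694294  0.24805025] [-0.34  0.4  -0.25  2.07  0.15  0.69  0.63] [array([-16.8 , -17.59,  -0.19]), ('rz', np.float64(-0.483)), ('zaxis', array([ 0.001,  0.   , -1.   ]), 't', 1.25, 'q7', np.float64(0.63))]
```

{"fn": "send_rows", "kwargs": {
  "motion": [
    {"x":-3.36,"y":-3.52,"z":0,"rx":0,"ry":0,"rz":0,"jaw":6},
    {"x":-3.36,"y":-3.52,"z":0,"rx":0,"ry":0,"rz":0,"jaw":6},
    {"x":-3.36,"y":-3.52,"z":0,"rx":0,"ry":0,"rz":0,"jaw":6},
    {"x":-3.36,"y":-3.52,"z":0,"rx":0,"ry":0,"rz":0,"jaw":6},
    {"x":-3.36,"y":-3.52,"z":0,"rx":0,"ry":0,"rz":0,"jaw":6}
  ]
}}

```text
clock: 1.75
tool_pos: [0.5148, -0.0433, 0.2478]
eef_rot: [0.127, 0.992, 0.0, 0.0]
contact_force: [1.2, 0.0, 0.1]
opening: 0.681
finger_force: 0.0
```

{"fn": "send_rows", "kwargs": {
  "motion": [
    {"x":0,"y":0,"z":0,"rx":0,"ry":0,"rz":-0.12,"jaw":6},
    {"x":0,"y":0,"z":0,"rx":0,"ry":0,"rz":-0.12,"jaw":6},
    {"x":0,"y":0,"z":0,"rx":0,"ry":0,"rz":-0.12,"jaw":6},
    {"x":0,"y":0,"z":0,"rx":0,"ry":0,"rz":-0.12,"jaw":6},
    {"x":0,"y":0,"z":0,"rx":0,"ry":0,"rz":0,"jaw":6}
  ]
}}

```text
clock: 2.25
tool_pos: [0.514, -0.0415, 0.2476]
eef_rot: [-0.113, 0.994, 0.0, -0.0]
contact_force: [0.5, 0.2, -0.4]
opening: 0.683
finger_force: 0.0
```

```bash
python3 - <<'E'
from h import *
print(delta([.515,-.043,.25],1.8))
d=snapshot("wrist");save("w1",d);np.savez("w1",**d)
for p in[(.516,-.044,.085),(.515,-.042,.0)]:print(proj(d,p))
E
```

```text
[array([-0.06, -0.17, -0.24]), ('rz', np.float64(-0.003)), ('zaxis', array([-0.,  0., -1.]), 't', 2.25, 'q7', np.float64(1.52))]
(np.float64(316.0326730290734), np.float64(176.9320632700942))
(np.float64(318.10564589348206), np.float64(163.36855760084484))
```

View pics/w1.png

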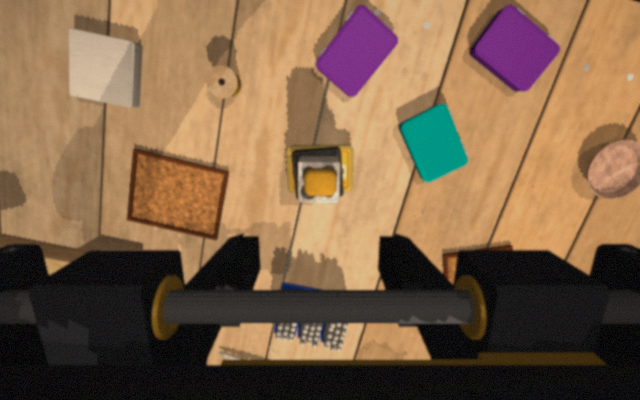

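The wrist view shows the pile with the wax at about (320,182). The oblong tray is at (178,193), the spool at (223,82), the plate at (104,68) and the dish at (615,167). The three decoy tins are at the top and right. I'll take a closer crop of the pile.

```bash
python3 - <<'E'
from h import *
d=dict(np.load("w1.npz"))
save("w1c",d,(270,130,370,220),6)
print(proj(d,get_state()["tool_pos"]))
for n,u,v,z in[("wax",320,182,.1),("dish",615,167,.018),("ob",178,193,.006),("plate",104,68,.018),("spool",223,82,.036)]: print(n,ray(d,u,v,z).round(4))
E
```

```text
(np.float64(319.13724150263596), np.float64(232.92713668371982))
wax [ 0.5172 -0.0394  0.1   ]
dish [0.4315 0.3289 0.018 ]
ob [ 0.5955 -0.2171  0.006 ]
plate [ 0.4583 -0.3134  0.018 ]
spool [ 0.4425 -0.1695  0.036 ]
```

View pics/w1c.png

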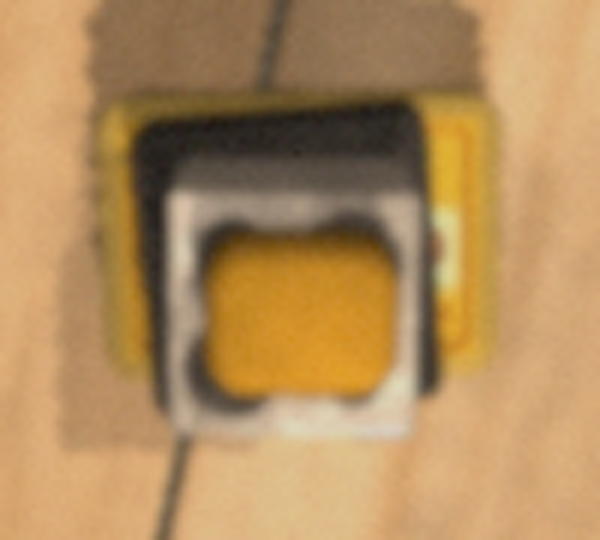

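```bash
python3 - <<'E'
from h import *
print(delta([.518,-.0394,.0985]))
E
```

```text
[array([-0.44,  0.11, 14.91]), ('zaxis', array([-0.,  0., -1.]), 't', 2.3, 'q7', np.float64(1.52))]
```

{"fn": "send_rows", "kwargs": {
  "motion": [
    {"x":-0.44,"y":0.1,"z":3,"rx":0,"ry":0,"rz":0,"jaw":6},
    {"x":0,"y":0,"z":4,"rx":0,"ry":0,"rz":0,"jaw":6},
    {"x":0,"y":0,"z":3,"rx":0,"ry":0,"rz":0,"jaw":6},
    {"x":0,"y":0,"z":1,"rx":0,"ry":0,"rz":0,"jaw":6},
    {"x":0,"y":0,"z":0,"rx":0,"ry":0,"rz":0,"jaw":6}
  ]
}}

```text
clock: 2.8
tool_pos: [0.5174, -0.0393, 0.1369]
eef_rot: [-0.112, 0.994, 0.0, -0.001]
contact_force: [0.7, -0.6, 0.7]
opening: 0.68
finger_force: 0.0
```

```bash
python3 - <<'E'
from h import *
d=snapshot("wrist");save("w2",d,(160,100,480,340),2)
print(delta([.518,-.0394,.0985]),proj(d,[.518,-.0394,.0985]))
E
```

```text
[array([ 0.05, -0.  ,  3.95]), ('zaxis', array([ 0., -0., -1.]), 't', 2.85, 'q7', np.float64(1.43))] (np.float64(318.6060552110192), np.float64(212.87914291911915))
```

View pics/w2.png

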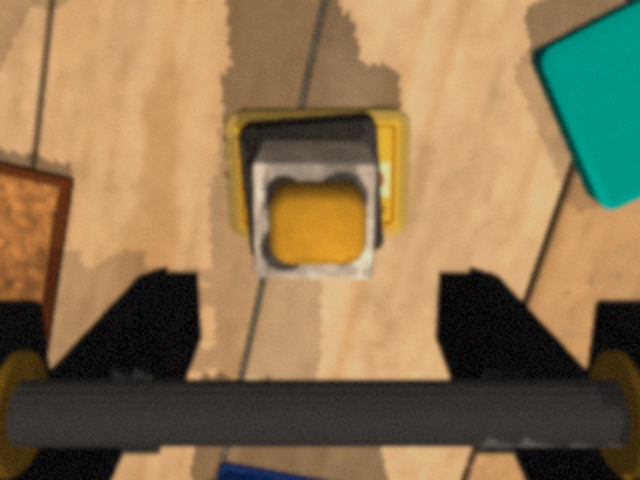

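The crop puts the wax at (318.5,211.5), against a predicted (318.6,212.9), so it is centred. I'll go down and grip it.

{"fn": "send_rows", "kwargs": {
  "motion": [
    {"x":0,"y":0,"z":1.5,"rx":0,"ry":0,"rz":0,"jaw":6},
    {"x":0,"y":0,"z":1.3,"rx":0,"ry":0,"rz":0,"jaw":6},
    {"x":0,"y":0,"z":1.0,"rx":0,"ry":0,"rz":0,"jaw":6},
    {"x":0,"y":0,"z":0,"rx":0,"ry":0,"rz":0,"jaw":5},
    {"x":0,"y":0,"z":0,"rx":0,"ry":0,"rz":0,"jaw":4}
  ],
  "grip_force": 6
}}

```text
clock: 3.35
tool_pos: [0.5188, -0.0394, 0.1005]
eef_rot: [-0.113, 0.994, -0.0, 0.001]
contact_force: [0.0, 0.4, 0.9]
opening: 0.525
finger_force: 0.0
```

{"fn": "send_rows", "kwargs": {
  "motion": [
    {"x":0,"y":0,"z":0,"rx":0,"ry":0,"rz":0,"jaw":3.5},
    {"x":0,"y":0,"z":0,"rx":0,"ry":0,"rz":0,"jaw":2.5},
    {"x":0,"y":0,"z":0,"rx":0,"ry":0,"rz":0,"jaw":2.5},
    {"x":0,"y":0,"z":0,"rx":0,"ry":0,"rz":0,"jaw":2.5},
    {"x":0,"y":0,"z":0,"rx":0,"ry":0,"rz":0,"jaw":2.5}
  ]
}}

```text
clock: 3.85
tool_pos: [0.5182, -0.0394, 0.0998]
eef_rot: [-0.113, 0.994, 0.0, 0.0]
contact_force: [0.5, -0.5, 0.2]
opening: 0.283
finger_force: 0.0
```

```bash
python3 - <<'E'
from h import *
d=snapshot("wrist");save("w3",d,(160,100,480,340),2)
print(delta([.518,-.0394,.0985]))
E
```

```text
[array([0.01, 0.  , 0.12]), ('zaxis', array([ 0.,  0., -1.]), 't', 3.9, 'q7', np.float64(1.39))]
```

View pics/w3.png

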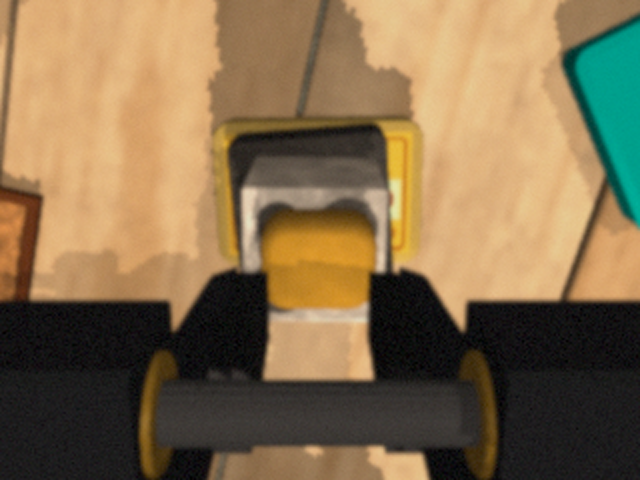

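```bash
python3 - <<'E'
from h import *
d=snapshot("wrist"); s=get_state(); M=R.from_quat(s["eef_rot"]).as_matrix(); print(d["extrinsics"].round(3), s["opening"],s["finger_force"])
for a in(-.02,-.008,0,.011):
  for xx in(-.009,.009):
    p=[proj(d,s["tool_pos"]+M@[xx,g,a]) for g in(-.0125,.0125)]
    print(a,xx,[tuple((np.array(q)-[160,100])*2) for q in p])
print([tuple((np.array(proj(d,s["tool_pos"]*[1,1,0]+np.array([0,0,z])+M@[0,y,0]))-[160,100])*2) for z in(.085,.101) for y in (-.017,.017)])
E
```

```text
[[-0.224 -0.938 -0.264  0.452]
 [ 0.975 -0.216 -0.062 -0.055]
 [ 0.001 -0.271  0.963  0.269]
 [ 0.     0.     0.     1.   ]] 0.2840278519602015 0.0
-0.02 -0.009 [(np.float64(270.33475201797194), np.float64(326.8390739141655)), (np.float64(366.1411622123527), np.float64(326.78789983606566))]
-0.02 0.009 [(np.float64(268.88132693510863), np.float64(262.4073156566591)), (np.float64(367.6175468246629), np.float64(262.36199408193977))]
-0.008 -0.009 [(np.float64(273.3937767207542), np.float64(306.60412805899523)), (np.float64(362.911833243053), np.float64(306.5584246402923))]
-0.008 0.009 [(np.float64(272.1257106266553), np.float64(245.94519816383757)), (np.float64(364.1964727458818), np.float64(245.90470316665096))]
0 -0.009 [(np.float64(275.2193767711643), np.float64(294.5280836453473)), (np.float64(360.98457448361216), np.float64(294.48550372062493))]
0 0.009 [(np.float64(274.05574479688676), np.float64(236.15213658536368)), (np.float64(362.16130294387585), np.float64(236.1143914919154))]
0.011 -0.009 [(np.float64(277.49325432485443), np.float64(279.48675719304543)), (np.float64(358.5840522585271), np.float64(279.4479199777105))]
0.011 0.009 [(np.float64(276.4532635150774), np.float64(223.98704189174646)), (np.float64(359.63315688641524), np.float64(223.95258669440096))]
[(np.float64(263.1869239133256), np.float64(247.85509899858135)), (np.float64(372.8441301618685), np.float64(247.80662536726408)), (np.float64(258.5914771212648), np.float64(267.47590229173414)), (np.float64(377.63223077842065), np.float64(267.42055777632055))]
```

The fingers closed to 25 mm with no force. In the picture the visible finger edges sit about 25 mm short of where the stated tip would project. I'll reopen, go lower in a small step and close gently, to find the real tip height by touch.

{"fn": "send_rows", "kwargs": {
  "motion": [
    {"x":0,"y":0,"z":0,"rx":0,"ry":0,"rz":0,"jaw":6},
    {"x":0,"y":0,"z":0,"rx":0,"ry":0,"rz":0,"jaw":6},
    {"x":0,"y":0,"z":0,"rx":0,"ry":0,"rz":0,"jaw":6},
    {"x":0,"y":0,"z":0.5,"rx":0,"ry":0,"rz":0,"jaw":6},
    {"x":0,"y":0,"z":0.4,"rx":0,"ry":0,"rz":0,"jaw":6}
  ],
  "grip_force": 4
}}

```text
clock: 4.45
tool_pos: [0.5181, -0.0394, 0.0903]
eef_rot: [-0.113, 0.994, 0.0, -0.0]
contact_force: [0.1, -0.2, 0.2]
opening: 0.677
finger_force: 0.0
```

{"fn": "send_rows", "kwargs": {
  "motion": [
    {"x":0,"y":0,"z":0,"rx":0,"ry":0,"rz":0,"jaw":5},
    {"x":0,"y":0,"z":0,"rx":0,"ry":0,"rz":0,"jaw":4.3},
    {"x":0,"y":0,"z":0,"rx":0,"ry":0,"rz":0,"jaw":3.5},
    {"x":0,"y":0,"z":0,"rx":0,"ry":0,"rz":0,"jaw":2.8},
    {"x":0,"y":0,"z":0,"rx":0,"ry":0,"rz":0,"jaw":2.5}
  ]
}}

```text
clock: 4.95
tool_pos: [0.5182, -0.0394, 0.0908]
eef_rot: [-0.113, 0.994, 0.0, 0.0]
contact_force: [0.0, -0.1, 0.6]
opening: 0.291
finger_force: 0.0
```

```bash
python3 - <<'E'
from h import *
ims=[]
for n,c in(("scene",(330,205)),("top",(343,207)),("wrist",(320,215))):
    d=snapshot(n);p=[proj(d,get_state()["tool_pos"]+np.array([0,0,-.011]))][0];print(n,np.round(p,1))
    x,y=c[0]-65,c[1]-90
    ims.append(cv2.resize(d["img"][y:y+150,x:x+130,::-1],None,fx=2,fy=2*1.0,interpolation=cv2.INTER_CUBIC) if n!="wrist" else d["img"][115:415,190:450,::-1][:285])
h=min(i.shape[0] for i in ims)
cv2.imwrite("pics/t3.png",np.hstack([i[:h] for i in ims]))
E
```

```text
scene [329.9 211.5]
top [342.8 206. ]
wrist [319.  226.1]
```

View pics/t3.png

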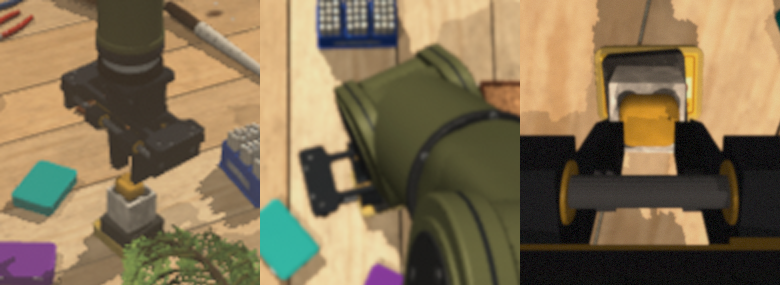

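In the scene crop the fingertips are clearly above the wax, about 20–25 mm higher than the stated tip. I'll treat the tips as standing about 14–25 mm behind the reported TCP and keep stepping down by touch.

{"fn": "send_rows", "kwargs": {
  "motion": [
    {"x":0,"y":0,"z":0,"rx":0,"ry":0,"rz":0,"jaw":6},
    {"x":0,"y":0,"z":0,"rx":0,"ry":0,"rz":0,"jaw":6},
    {"x":0,"y":0,"z":0,"rx":0,"ry":0,"rz":0,"jaw":6},
    {"x":0,"y":0,"z":0.9,"rx":0,"ry":0,"rz":0,"jaw":6},
    {"x":0,"y":0,"z":0.7,"rx":0,"ry":0,"rz":0,"jaw":6}
  ],
  "grip_force": 4
}}

```text
clock: 5.6
tool_pos: [0.518, -0.0394, 0.074]
eef_rot: [-0.113, 0.994, 0.0, -0.0]
contact_force: [0.2, 0.0, -0.4]
opening: 0.677
finger_force: 0.0
```

{"fn": "send_rows", "kwargs": {
  "motion": [
    {"x":0,"y":0,"z":0,"rx":0,"ry":0,"rz":0,"jaw":5},
    {"x":0,"y":0,"z":0,"rx":0,"ry":0,"rz":0,"jaw":4.3},
    {"x":0,"y":0,"z":0,"rx":0,"ry":0,"rz":0,"jaw":3.5},
    {"x":0,"y":0,"z":0,"rx":0,"ry":0,"rz":0,"jaw":2.8},
    {"x":0,"y":0,"z":0,"rx":0,"ry":0,"rz":0,"jaw":2.5}
  ]
}}

```text
clock: 6.1
tool_pos: [0.5182, -0.0394, 0.0749]
eef_rot: [-0.113, 0.994, 0.0, 0.0]
contact_force: [0.6, 1.1, -0.6]
opening: 0.361
finger_force: 3.8
```

{"fn": "send_rows", "kwargs": {
  "motion": [
    {"x":0,"y":0,"z":0,"rx":0,"ry":0,"rz":0,"jaw":5.5},
    {"x":0,"y":0,"z":0,"rx":0,"ry":0,"rz":0,"jaw":5.5},
    {"x":0,"y":0,"z":0.3,"rx":0,"ry":0,"rz":0,"jaw":5.5},
    {"x":0,"y":0,"z":0.3,"rx":0,"ry":0,"rz":0,"jaw":5.5},
    {"x":0,"y":0,"z":0,"rx":0,"ry":0,"rz":0,"jaw":5.5}
  ],
  "grip_force": 6
}}

```text
clock: 6.6
tool_pos: [0.5178, -0.0394, 0.0682]
eef_rot: [-0.113, 0.994, 0.0, -0.0]
contact_force: [0.4, -0.1, 0.5]
opening: 0.625
finger_force: 0.0
```

{"fn": "send_rows", "kwargs": {
  "motion": [
    {"x":0,"y":0,"z":0,"rx":0,"ry":0,"rz":0,"jaw":4.3},
    {"x":0,"y":0,"z":0,"rx":0,"ry":0,"rz":0,"jaw":3.5},
    {"x":0,"y":0,"z":0,"rx":0,"ry":0,"rz":0,"jaw":2.8},
    {"x":0,"y":0,"z":0,"rx":0,"ry":0,"rz":0,"jaw":2.5},
    {"x":0,"y":0,"z":0,"rx":0,"ry":0,"rz":0,"jaw":2.5}
  ]
}}

```text
clock: 7.1
tool_pos: [0.5182, -0.0394, 0.0687]
eef_rot: [-0.113, 0.994, 0.0, 0.0]
contact_force: [-0.1, 0.1, -0.5]
opening: 0.372
finger_force: 6.0
```

{"fn": "send_rows", "kwargs": {
  "motion": [
    {"x":0,"y":0,"z":-1,"rx":0,"ry":0,"rz":0,"jaw":2.5},
    {"x":0,"y":0,"z":-3,"rx":0,"ry":0,"rz":0,"jaw":2.5},
    {"x":0,"y":0,"z":-3,"rx":0,"ry":0,"rz":0,"jaw":2.5},
    {"x":0,"y":2,"z":-2,"rx":0,"ry":0,"rz":0,"jaw":2.5},
    {"x":0,"y":4,"z":0,"rx":0,"ry":0,"rz":0,"jaw":2.5}
  ],
  "grip_force": 8
}}

```text
clock: 7.6
tool_pos: [0.5072, 0.0164, 0.1618]
eef_rot: [-0.109, 0.994, -0.001, 0.003]
contact_force: [1.2, 0.8, 0.4]
opening: 0.37
finger_force: 8.0
```

{"fn": "send_rows", "kwargs": {
  "motion": [
    {"x":0,"y":4.5,"z":0,"rx":0,"ry":0,"rz":0,"jaw":2.5},
    {"x":0,"y":4.5,"z":0,"rx":0,"ry":0,"rz":0,"jaw":2.5},
    {"x":0,"y":4.5,"z":0,"rx":0,"ry":0,"rz":0,"jaw":2.5},
    {"x":0,"y":4.5,"z":0,"rx":0,"ry":0,"rz":0,"jaw":2.5},
    {"x":0,"y":4.5,"z":0,"rx":0,"ry":0,"rz":0,"jaw":2.5}
  ]
}}

```text
clock: 8.1
tool_pos: [0.4536, 0.2401, 0.1595]
eef_rot: [-0.113, 0.994, 0.0, 0.0]
contact_force: [1.4, 0.1, -0.2]
opening: 0.375
finger_force: 8.0
```

{"fn": "send_rows", "kwargs": {
  "motion": [
    {"x":0,"y":4.5,"z":0,"rx":0,"ry":0,"rz":0,"jaw":2.5},
    {"x":0,"y":3.0,"z":0,"rx":0,"ry":0,"rz":0,"jaw":2.5},
    {"x":0,"y":1.5,"z":0,"rx":0,"ry":0,"rz":0,"jaw":2.5},
    {"x":0,"y":0,"z":0,"rx":0,"ry":0,"rz":0,"jaw":2.5},
    {"x":0,"y":0,"z":0,"rx":0,"ry":0,"rz":0,"jaw":2.5}
  ]
}}

```text
clock: 8.6
tool_pos: [0.4346, 0.3238, 0.1588]
eef_rot: [-0.112, 0.994, -0.001, -0.0]
contact_force: [-0.2, -0.1, -0.4]
opening: 0.376
finger_force: 8.0
```

```bash
python3 - <<'E'
from h import *
d=snapshot("wrist");save("w4",d);np.savez("w4",**d)
print(delta([.4315,.329,.15]),get_state()["opening"],get_state()["q"].round(2),[np.round(proj(d,[.4315,.329,z])) for z in(.0,.018)])
E
```

```text
[array([0.2 , 0.64, 0.87]), ('zaxis', array([ 0.   , -0.002, -1.   ]), 't', 8.65, 'q7', np.float64(0.82))] 0.3739213599413576 [-0.58  0.67 -0.24  1.87  0.25  0.63  0.82] [array([325., 175.]), array([325., 178.])]
```

View pics/w4.png

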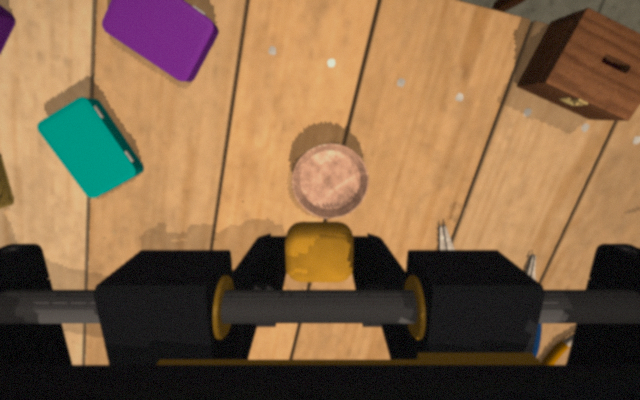

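The wrist view shows the wax held at (320,255). The dish centre is at (330,180), 5 px right of the prediction.

```bash
python3 - <<'E'
from h import *
d=dict(np.load("w4.npz"))
p=ray(d,330,180,.018);print(p);print(delta([p[0],p[1],-.003]))
E
```

```text
[0.43209318 0.33446754 0.018     ]
[array([ 0.02,  1.2 , 16.16]), ('zaxis', array([ 0.   , -0.002, -1.   ]), 't', 8.65, 'q7', np.float64(0.82))]
```

{"fn": "send_rows", "kwargs": {
  "motion": [
    {"x":0,"y":1.0,"z":4,"rx":0,"ry":0,"rz":0,"jaw":2.5},
    {"x":0,"y":0,"z":4,"rx":0,"ry":0,"rz":0,"jaw":2.5},
    {"x":0,"y":0,"z":4,"rx":0,"ry":0,"rz":0,"jaw":2.5},
    {"x":0,"y":0,"z":2,"rx":0,"ry":0,"rz":0,"jaw":2.5},
    {"x":0,"y":0,"z":1,"rx":0,"ry":0,"rz":0,"jaw":2.5}
  ]
}}

```text
clock: 9.15
tool_pos: [0.4319, 0.3325, 0.0068]
eef_rot: [-0.111, 0.994, -0.002, -0.001]
contact_force: [-0.2, -0.1, -0.2]
opening: 0.378
finger_force: 8.0
```

{"fn": "send_rows", "kwargs": {
  "motion": [
    {"x":0,"y":0,"z":0.5,"rx":0,"ry":0,"rz":0,"jaw":2.5},
    {"x":0,"y":0,"z":0.4,"rx":0,"ry":0,"rz":0,"jaw":2.5},
    {"x":0,"y":0,"z":0.2,"rx":0,"ry":0,"rz":0,"jaw":2.5},
    {"x":0,"y":0,"z":0,"rx":0,"ry":0,"rz":0,"jaw":2.5},
    {"x":0,"y":0,"z":0,"rx":0,"ry":0,"rz":0,"jaw":2.5}
  ]
}}

```text
clock: 9.65
tool_pos: [0.4322, 0.3361, -0.0016]
eef_rot: [-0.113, 0.994, 0.0, 0.0]
contact_force: [-0.3, 0.7, -0.5]
opening: 0.373
finger_force: 8.0
```

{"fn": "send_rows", "kwargs": {
  "motion": [
    {"x":0,"y":-0.25,"z":0,"rx":0,"ry":0,"rz":0,"jaw":2.5},
    {"x":0,"y":0,"z":0.2,"rx":0,"ry":0,"rz":0,"jaw":2.5},
    {"x":0,"y":0,"z":0,"rx":0,"ry":0,"rz":0,"jaw":2.5},
    {"x":0,"y":0,"z":0,"rx":0,"ry":0,"rz":0,"jaw":4.2},
    {"x":0,"y":0,"z":0,"rx":0,"ry":0,"rz":0,"jaw":4.5}
  ]
}}

```text
clock: 10.15
tool_pos: [0.4323, 0.3334, -0.0043]
eef_rot: [-0.113, 0.994, 0.0, 0.0]
contact_force: [-0.6, 0.1, 0.1]
opening: 0.506
finger_force: 0.0
```

{"fn": "send_rows", "kwargs": {
  "motion": [
    {"x":0,"y":0,"z":-1,"rx":0,"ry":0,"rz":0,"jaw":4.5},
    {"x":0,"y":0,"z":-4,"rx":0,"ry":0,"rz":0,"jaw":4.5},
    {"x":0,"y":0,"z":-4,"rx":0,"ry":0,"rz":0,"jaw":5},
    {"x":0,"y":0,"z":-4,"rx":0,"ry":0,"rz":0,"jaw":6},
    {"x":0,"y":0,"z":-4,"rx":0,"ry":0,"rz":0,"jaw":6}
  ]
}}

```text
clock: 10.65
tool_pos: [0.4321, 0.3331, 0.1681]
eef_rot: [-0.113, 0.994, 0.0, 0.0]
contact_force: [0.8, -0.4, 0.2]
opening: 0.682
finger_force: 0.0
```

```bash
python3 - <<'E'
from h import *
d=snapshot("wrist");save("w5",d,(220,90,420,240),3)
t=snapshot("top");np.savez("top2",**t)
print(delta([.5175,-.041,.14]),get_state()["tool_pos"])
E
```

```text
[array([  0.42, -38.59,   2.93]), ('zaxis', array([ 0.008,  0.007, -1.   ]), 't', 10.75, 'q7', np.float64(0.81))] [0.43491877 0.33577933 0.1714329 ]
```

View pics/w5.png

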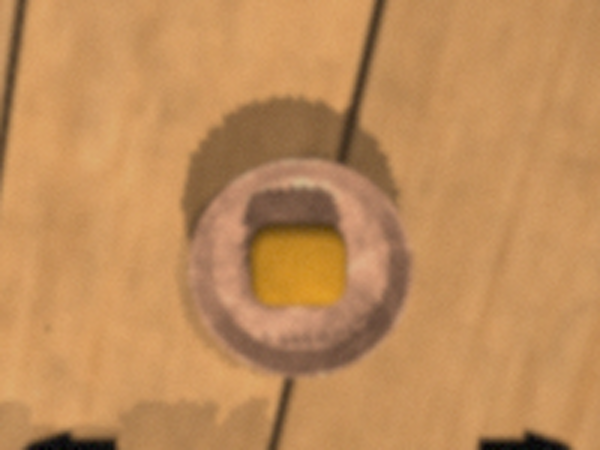

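The wax sits at (298,265) in the crop, and the dish centre is at (301,266). Step 1 is done, so I'll go back for the cube.

{"fn": "send_rows", "kwargs": {
  "motion": [
    {"x":0.1,"y":-4.3,"z":0,"rx":0,"ry":0,"rz":0,"jaw":6.5},
    {"x":0.1,"y":-4.3,"z":0,"rx":0,"ry":0,"rz":0,"jaw":6.5},
    {"x":0,"y":-4.3,"z":0,"rx":0,"ry":0,"rz":0,"jaw":6.5},
    {"x":0,"y":-4.3,"z":0,"rx":0,"ry":0,"rz":0,"jaw":6.5},
    {"x":0,"y":-4.3,"z":0,"rx":0,"ry":0,"rz":0,"jaw":6.5}
  ]
}}

```text
clock: 11.25
tool_pos: [0.4784, 0.1215, 0.1657]
eef_rot: [-0.113, 0.994, -0.0, -0.0]
contact_force: [1.1, 1.2, 0.1]
opening: 0.735
finger_force: 0.0
```

{"fn": "send_rows", "kwargs": {
  "motion": [
    {"x":0,"y":-4.3,"z":0,"rx":0,"ry":0,"rz":0,"jaw":6.5},
    {"x":0,"y":-4.3,"z":0,"rx":0,"ry":0,"rz":0,"jaw":6.5},
    {"x":0,"y":-4.3,"z":0,"rx":0,"ry":0,"rz":0,"jaw":6.5},
    {"x":0,"y":-4,"z":0,"rx":0,"ry":0,"rz":0,"jaw":6.5},
    {"x":0,"y":0,"z":0,"rx":0,"ry":0,"rz":0,"jaw":6.5}
  ]
}}

```text
clock: 11.75
tool_pos: [0.5166, -0.0491, 0.1652]
eef_rot: [-0.107, 0.994, -0.002, -0.001]
contact_force: [0.2, 0.5, -0.1]
opening: 0.741
finger_force: 0.0
```

```bash
python3 - <<'E'
from h import *
s=snapshot("wrist");save("w6",s,(220,120,420,270),4);np.savez("w6",**s)
print(delta([.5175,-.0405,.14]),get_state()["tool_pos"],(np.array(proj(s,[.5175,-.0405,.085]))-[220,120])*4)
E
```

```text
[array([-0.23,  0.43,  2.53]), ('zaxis', array([-0.001, -0.002, -1.   ]), 't', 11.8, 'q7', np.float64(1.45))] [ 0.51622831 -0.04511494  0.16532766] [437.06192089 317.55333827]
```

View pics/w6.png

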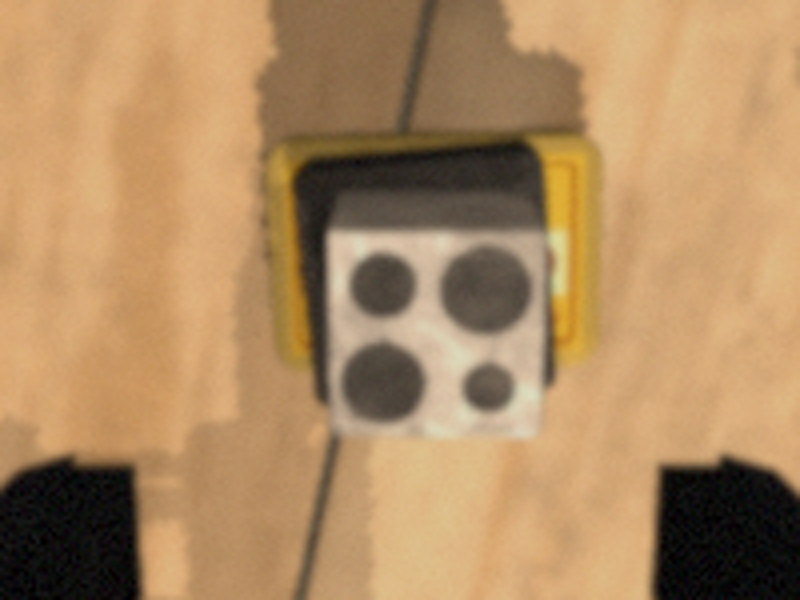

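The cube's top face is centred at (437,334) in the crop, with its edges square to the jaws. The prediction was (437,318), so I'll correct x by +2.5 mm and go down.

```bash
python3 - <<'E'
from h import *
d=dict(np.load("w6.npz"))
f=lambda u,v,z:ray(d,220+u/4,120+v/4,z).round(4)
print("cube",f(437.5,334,.085),"pad",f(427,272,.04),"tin",f(437,250,.018))
c=f(437.5,334,.085);print(delta([c[0],c[1],.029]))
for n,P,z in(("pad",[(297,170),(535,145)],.04),("tin",[(270,140),(600,140)],.018)):
  a,b=f(*P[0],z),f(*P[1],z);print(n,"edge",np.linalg.norm(b-a),np.arctan2(*(b-a)[1::-1]))
E
```

```text
cube [ 0.5209 -0.0396  0.085 ] pad [ 0.5191 -0.0413  0.04  ] tin [ 0.5181 -0.0384  0.018 ]
[array([-0.59,  0.46, 13.63]), ('zaxis', array([-0.001, -0.002, -1.   ]), 't', 11.8, 'q7', np.float64(1.45))]
pad edge 0.056067191832657376 1.8919828654589046
tin edge 0.08283507711108863 1.787370212227499
```

{"fn": "send_rows", "kwargs": {
  "motion": [
    {"x":-0.55,"y":0.45,"z":2,"rx":0,"ry":0,"rz":0,"jaw":6.5},
    {"x":0,"y":0,"z":3,"rx":0,"ry":0,"rz":0,"jaw":6.5},
    {"x":0,"y":0,"z":2,"rx":0,"ry":0,"rz":0,"jaw":6.5},
    {"x":0,"y":0,"z":2,"rx":0,"ry":0,"rz":0,"jaw":6.5},
    {"x":0,"y":0,"z":0,"rx":0,"ry":0,"rz":0,"jaw":6.5}
  ]
}}

```text
clock: 12.3
tool_pos: [0.5187, -0.0338, 0.0738]
eef_rot: [-0.114, 0.993, 0.001, -0.002]
contact_force: [-0.6, 0.7, 0.1]
opening: 0.735
finger_force: 0.0
```

{"fn": "send_rows", "kwargs": {
  "motion": [
    {"x":0,"y":0,"z":1.5,"rx":0,"ry":0,"rz":0,"jaw":6.5},
    {"x":0,"y":0,"z":1.5,"rx":0,"ry":0,"rz":0,"jaw":6.5},
    {"x":0,"y":0,"z":1.0,"rx":0,"ry":0,"rz":0,"jaw":6.5},
    {"x":0,"y":0,"z":0.5,"rx":0,"ry":0,"rz":0,"jaw":6.5},
    {"x":0,"y":0,"z":0,"rx":0,"ry":0,"rz":0,"jaw":6.5}
  ]
}}

```text
clock: 12.8
tool_pos: [0.5207, -0.0352, 0.0307]
eef_rot: [-0.113, 0.994, 0.0, -0.0]
contact_force: [0.2, 0.3, -0.1]
opening: 0.736
finger_force: 0.0
```

```bash
python3 - <<'E'
from h import *
print(delta([.5205,-.04,.029]),get_state()["contact_force"].round(1))
E
```

```text
[array([ 0.13, -0.46,  0.17]), ('zaxis', array([-0.,  0., -1.]), 't', 12.8, 'q7', np.float64(1.33))] [ 0.2  0.3 -0.1]
```

{"fn": "send_rows", "kwargs": {
  "motion": [
    {"x":0,"y":-0.45,"z":0.1,"rx":0,"ry":0,"rz":0,"jaw":6.5},
    {"x":0,"y":0,"z":0,"rx":0,"ry":0,"rz":0,"jaw":6.5},
    {"x":0,"y":0,"z":0,"rx":0,"ry":0,"rz":0,"jaw":5.5},
    {"x":0,"y":0,"z":0,"rx":0,"ry":0,"rz":0,"jaw":5},
    {"x":0,"y":0,"z":0,"rx":0,"ry":0,"rz":0,"jaw":4.7}
  ],
  "grip_force": 10
}}

```text
clock: 13.3
tool_pos: [0.522, -0.04, 0.0299]
eef_rot: [-0.113, 0.994, 0.0, 0.0]
contact_force: [0.9, 0.9, -0.4]
opening: 0.537
finger_force: 0.0
```

{"fn": "send_rows", "kwargs": {
  "motion": [
    {"x":0,"y":0,"z":0,"rx":0,"ry":0,"rz":0,"jaw":4.5},
    {"x":0,"y":0,"z":0,"rx":0,"ry":0,"rz":0,"jaw":4.3},
    {"x":0,"y":0,"z":0,"rx":0,"ry":0,"rz":0,"jaw":4},
    {"x":0,"y":0,"z":0,"rx":0,"ry":0,"rz":0,"jaw":3.5},
    {"x":0,"y":0,"z":0,"rx":0,"ry":0,"rz":0,"jaw":3.5}
  ]
}}

```text
clock: 13.8
tool_pos: [0.5219, -0.0399, 0.0298]
eef_rot: [-0.113, 0.994, 0.0, 0.0]
contact_force: [-0.9, 0.9, 2.8]
opening: 0.51
finger_force: 10.0
```

{"fn": "send_rows", "kwargs": {
  "motion": [
    {"x":0,"y":0,"z":0,"rx":0,"ry":0,"rz":0,"jaw":3.5},
    {"x":0,"y":0,"z":0,"rx":0,"ry":0,"rz":0,"jaw":3.5},
    {"x":0,"y":0,"z":-0.3,"rx":0,"ry":0,"rz":0,"jaw":3.5},
    {"x":0,"y":0,"z":-0.5,"rx":0,"ry":0,"rz":0,"jaw":3.5},
    {"x":0,"y":0,"z":-0.5,"rx":0,"ry":0,"rz":0,"jaw":3.5}
  ],
  "grip_force": 45
}}

```text
clock: 14.3
tool_pos: [0.5213, -0.0403, 0.0426]
eef_rot: [-0.113, 0.994, 0.0, -0.001]
contact_force: [-0.5, 0.3, -5.5]
opening: 0.503
finger_force: 44.9
```

{"fn": "send_rows", "kwargs": {
  "motion": [
    {"x":0,"y":0,"z":-1.5,"rx":0,"ry":0,"rz":0,"jaw":3.5},
    {"x":0,"y":0,"z":-2,"rx":0,"ry":0,"rz":0,"jaw":3.5},
    {"x":0,"y":0,"z":-2.5,"rx":0,"ry":0,"rz":0,"jaw":3.5},
    {"x":0,"y":0,"z":-2,"rx":0,"ry":0,"rz":0,"jaw":3.5},
    {"x":0.6,"y":-1.3,"z":-1,"rx":0,"ry":0,"rz":0,"jaw":3.5}
  ]
}}

```text
clock: 14.8
tool_pos: [0.5203, -0.0517, 0.1347]
eef_rot: [-0.115, 0.993, 0.001, 0.002]
contact_force: [1.3, 0.9, -5.1]
opening: 0.506
finger_force: 44.9
```

{"fn": "send_rows", "kwargs": {
  "motion": [
    {"x":1.3,"y":-2.7,"z":0,"rx":0,"ry":0,"rz":0,"jaw":3.5},
    {"x":1.5,"y":-3,"z":0,"rx":0,"ry":0,"rz":0,"jaw":3.5},
    {"x":1.5,"y":-3,"z":0,"rx":0,"ry":0,"rz":0,"jaw":3.5},
    {"x":1.5,"y":-3,"z":0,"rx":0,"ry":0,"rz":0,"jaw":3.5},
    {"x":1.5,"y":-3,"z":0,"rx":0,"ry":0,"rz":0,"jaw":3.5}
  ]
}}

```text
clock: 15.3
tool_pos: [0.4797, -0.2151, 0.1328]
eef_rot: [-0.113, 0.994, 0.0, -0.0]
contact_force: [0.9, 0.1, -5.2]
opening: 0.504
finger_force: 44.9
```

{"fn": "send_rows", "kwargs": {
  "motion": [
    {"x":1.5,"y":-3,"z":0,"rx":0,"ry":0,"rz":0,"jaw":3.5},
    {"x":1.5,"y":-3,"z":0,"rx":0,"ry":0,"rz":0,"jaw":3.5},
    {"x":1.0,"y":-2.0,"z":0,"rx":0,"ry":0,"rz":0,"jaw":3.5},
    {"x":0.5,"y":-1.3,"z":0,"rx":0,"ry":0,"rz":0,"jaw":3.5},
    {"x":0,"y":0,"z":0,"rx":0,"ry":0,"rz":0,"jaw":3.5}
  ]
}}

```text
clock: 15.8
tool_pos: [0.4567, -0.3167, 0.1325]
eef_rot: [-0.111, 0.994, -0.0, -0.0]
contact_force: [0.5, 1.0, -5.0]
opening: 0.507
finger_force: 44.9
```

{"fn": "send_rows", "kwargs": {
  "motion": [
    {"x":0,"y":0,"z":0,"rx":0,"ry":0,"rz":0,"jaw":3.5},
    {"x":0,"y":0,"z":0,"rx":0,"ry":0,"rz":0,"jaw":3.5},
    {"x":0,"y":0,"z":0,"rx":0,"ry":0,"rz":0,"jaw":3.5},
    {"x":0,"y":0,"z":0,"rx":0,"ry":0,"rz":0,"jaw":3.5},
    {"x":0,"y":0,"z":0,"rx":0,"ry":0,"rz":0,"jaw":3.5}
  ]
}}

```text
clock: 16.3
tool_pos: [0.458, -0.3138, 0.1327]
eef_rot: [-0.113, 0.994, 0.0, -0.0]
contact_force: [-0.3, -0.7, -5.3]
opening: 0.503
finger_force: 44.9
```

```bash
python3 - <<'E'
from h import *
d=snapshot("wrist");save("w7",d);np.savez("w7",**d)
print(delta([.458,-.316,.13]),get_state()["tool_pos"],get_state()["opening"],get_state()["q"].round(2),proj(d,[.458,-.316,.018]))
E
```

```text
[array([ 0.04, -0.19,  0.27]), ('zaxis', array([-0.,  0., -1.]), 't', 16.35, 'q7', np.float64(1.9))] [ 0.45793834 -0.3140634   0.13271378] 0.5077665246800492 [ 0.75  0.73 -0.38  1.85  0.43  0.64  1.9 ] (np.float64(316.56161621569464), np.float64(185.59607758469508))
```

View pics/w7.png

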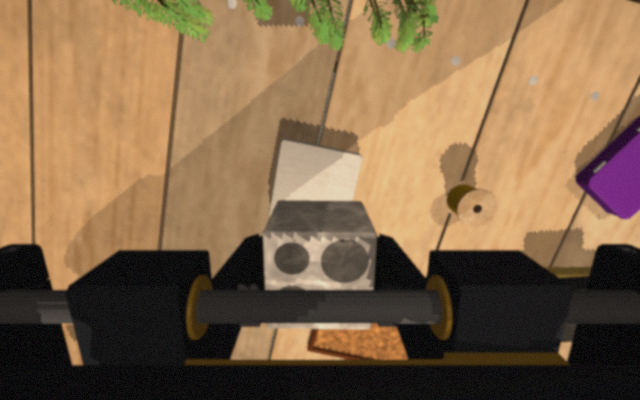

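The wrist view shows the plate's near corners at about (282,140) and (360,155), with the cube over it and the spool at (478,207). I'll work the plate centre out from that edge.

```bash
python3 - <<'E'
from h import *
d=dict(np.load("w7.npz"))
A,B=ray(d,282,140,.018),ray(d,360,155,.018);e=B-A;L=np.linalg.norm(e);n=np.array([e[1],-e[0],0])/L
print(L,A,B,n,"centre",(A+B)/2+n*.0375)
# top-view estimate by segmentation of the pale plate
t=dict(np.load("top2.npz"));hsv=cv2.cvtColor(t["img"],cv2.COLOR_RGB2HSV)
m=((hsv[...,1]<50)&(hsv[...,2]>140)).astype(np.uint8);m[:200]=0;m[270:]=0;m[:,:420]=0;m[:,490:]=0
c=max(cv2.findContours(m,0,1)[0],key=cv2.contourArea);r=cv2.minAreaRect(c);print(r,ray(t,*r[0],.018))
E
```

```text
0.07110864844276624 [ 0.42430456 -0.35524988  0.018     ] [ 0.42159028 -0.28419305  0.018     ] [0.99927123 0.03817091 0.        ] centre [ 0.46042009 -0.31829006  0.018     ]
((456.0660095214844, 231.92384338378906), (29.92376136779785, 30.493738174438477), 85.91438293457031) [ 0.45869203 -0.31635655  0.018     ]
```

{"fn": "send_rows", "kwargs": {
  "motion": [
    {"x":-0.13,"y":-0.33,"z":2,"rx":0,"ry":0,"rz":0,"jaw":3.5},
    {"x":0,"y":0,"z":3,"rx":0,"ry":0,"rz":0,"jaw":3.5},
    {"x":0,"y":0,"z":2.5,"rx":0,"ry":0,"rz":0,"jaw":3.5},
    {"x":0,"y":0,"z":2,"rx":0,"ry":0,"rz":0,"jaw":3.5},
    {"x":0,"y":0,"z":1.2,"rx":0,"ry":0,"rz":0,"jaw":3.5}
  ]
}}

```text
clock: 16.85
tool_pos: [0.4594, -0.3169, 0.0242]
eef_rot: [-0.113, 0.994, 0.001, -0.001]
contact_force: [0.1, -0.1, -5.5]
opening: 0.503
finger_force: 44.9
```

{"fn": "send_rows", "kwargs": {
  "motion": [
    {"x":0,"y":0,"z":0.6,"rx":0,"ry":0,"rz":0,"jaw":3.5},
    {"x":0,"y":0,"z":0.4,"rx":0,"ry":0,"rz":0,"jaw":3.5},
    {"x":0,"y":0,"z":0.2,"rx":0,"ry":0,"rz":0,"jaw":3.5},
    {"x":0,"y":0,"z":0,"rx":0,"ry":0,"rz":0,"jaw":3.5},
    {"x":0,"y":0,"z":0,"rx":0,"ry":0,"rz":0,"jaw":3.5}
  ]
}}

```text
clock: 17.35
tool_pos: [0.4602, -0.3176, 0.0143]
eef_rot: [-0.113, 0.994, -0.0, 0.0]
contact_force: [-0.5, -0.5, -5.9]
opening: 0.507
finger_force: 44.9
```

{"fn": "send_rows", "kwargs": {
  "motion": [
    {"x":0,"y":0,"z":0.2,"rx":0,"ry":0,"rz":0,"jaw":3.5},
    {"x":0,"y":0,"z":0.15,"rx":0,"ry":0,"rz":0,"jaw":3.5},
    {"x":0,"y":0,"z":0.15,"rx":0,"ry":0,"rz":0,"jaw":3.5},
    {"x":0,"y":0,"z":0,"rx":0,"ry":0,"rz":0,"jaw":3.5},
    {"x":0,"y":0,"z":0,"rx":0,"ry":0,"rz":0,"jaw":3.5}
  ]
}}

```text
clock: 17.85
tool_pos: [0.4598, -0.3173, 0.0086]
eef_rot: [-0.113, 0.994, 0.0, -0.0]
contact_force: [0.2, -0.7, -6.0]
opening: 0.509
finger_force: 44.9
```

{"fn": "send_rows", "kwargs": {
  "motion": [
    {"x":0,"y":0,"z":0.07,"rx":0,"ry":0,"rz":0,"jaw":3.5},
    {"x":0,"y":0,"z":0.07,"rx":0,"ry":0,"rz":0,"jaw":3.5},
    {"x":0,"y":0,"z":0,"rx":0,"ry":0,"rz":0,"jaw":3.5},
    {"x":0,"y":0,"z":0,"rx":0,"ry":0,"rz":0,"jaw":3.5},
    {"x":0,"y":0,"z":0,"rx":0,"ry":0,"rz":0,"jaw":3.5}
  ]
}}

```text
clock: 18.35
tool_pos: [0.4599, -0.3173, 0.0073]
eef_rot: [-0.113, 0.994, 0.0, 0.0]
contact_force: [-0.4, -0.2, -3.6]
opening: 0.504
finger_force: 44.9
```

{"fn": "send_rows", "kwargs": {
  "motion": [
    {"x":0,"y":0,"z":0.06,"rx":0,"ry":0,"rz":0,"jaw":3.5},
    {"x":0,"y":0,"z":0,"rx":0,"ry":0,"rz":0,"jaw":3.5},
    {"x":0,"y":0,"z":0,"rx":0,"ry":0,"rz":0,"jaw":4.6},
    {"x":0,"y":0,"z":0,"rx":0,"ry":0,"rz":0,"jaw":5.2},
    {"x":0,"y":0,"z":0,"rx":0,"ry":0,"rz":0,"jaw":6}
  ],
  "grip_force": 10
}}

```text
clock: 18.85
tool_pos: [0.4601, -0.3175, 0.0067]
eef_rot: [-0.113, 0.994, -0.0, 0.0]
contact_force: [0.3, 0.3, -0.4]
opening: 0.656
finger_force: 0.0
```

{"fn": "send_rows", "kwargs": {
  "motion": [
    {"x":0,"y":0,"z":0,"rx":0,"ry":0,"rz":0,"jaw":6},
    {"x":0,"y":0,"z":-1,"rx":0,"ry":0,"rz":0,"jaw":6},
    {"x":0,"y":0,"z":-3,"rx":0,"ry":0,"rz":0,"jaw":6},
    {"x":0,"y":0,"z":-4,"rx":0,"ry":0,"rz":0,"jaw":7.5},
    {"x":0,"y":0,"z":-4,"rx":0,"ry":0,"rz":0,"jaw":7.5}
  ]
}}

```text
clock: 19.35
tool_pos: [0.4594, -0.3171, 0.1283]
eef_rot: [-0.113, 0.994, 0.0, -0.0]
contact_force: [0.1, -0.6, -0.9]
opening: 0.837
finger_force: 0.0
```

```bash
python3 - <<'E'
from h import *
w=snapshot("wrist");save("w8",w);np.savez("w8",**w)
print((np.array(proj(w,[.459,-.317,.063]))))
g=cv2.cvtColor(w["img"],cv2.COLOR_RGB2HSV)
m=((g[...,1]<50)&(g[...,2]>130)).astype(np.uint8);m[235:]=0
for c in cv2.findContours(m,0,1)[0]:
    if cv2.contourArea(c)>300: print(cv2.minAreaRect(c),cv2.boundingRect(c))
print(delta([.519,-.041,.13],1.892))
E
```

```text
[319.07801125 200.66866809]
[array([-11.69,  25.83,   0.36]), ('rz', np.float64(-0.095)), ('zaxis', array([ 0.008, -0.005, -1.   ]), 't', 19.4, 'q7', np.float64(1.9))]
```

{"fn": "send_rows", "kwargs": {
  "motion": [
    {"x":-1.7,"y":3.7,"z":0,"rx":0,"ry":0,"rz":0,"jaw":7.5},
    {"x":-1.7,"y":3.7,"z":0,"rx":0,"ry":0,"rz":0,"jaw":7.5},
    {"x":-1.7,"y":3.7,"z":0,"rx":0,"ry":0,"rz":0,"jaw":7.5},
    {"x":-1.7,"y":3.7,"z":0,"rx":0,"ry":0,"rz":0,"jaw":7.5},
    {"x":-1.7,"y":3.7,"z":0,"rx":0,"ry":0,"rz":0,"jaw":7.5}
  ]
}}

```text
clock: 19.9
tool_pos: [0.5014, -0.1165, 0.1273]
eef_rot: [-0.113, 0.994, -0.0, 0.0]
contact_force: [0.6, -0.2, -0.8]
opening: 0.851
finger_force: 0.0
```

{"fn": "send_rows", "kwargs": {
  "motion": [
    {"x":-1.7,"y":3.7,"z":0,"rx":0,"ry":0,"rz":0,"jaw":7.5},
    {"x":-1.5,"y":3.6,"z":0,"rx":0,"ry":0,"rz":0,"jaw":7.5},
    {"x":0,"y":0,"z":0,"rx":0,"ry":0,"rz":-0.095,"jaw":7.5},
    {"x":0,"y":0,"z":0,"rx":0,"ry":0,"rz":0,"jaw":7.5},
    {"x":0,"y":0,"z":0,"rx":0,"ry":0,"rz":0,"jaw":7.5}
  ]
}}

```text
clock: 20.4
tool_pos: [0.5157, -0.0408, 0.1269]
eef_rot: [-0.158, 0.987, -0.0, -0.0]
contact_force: [-0.5, -0.4, 0.4]
opening: 0.849
finger_force: 0.0
```

```bash
python3 - <<'E'
from h import *
w=snapshot("wrist");np.savez("w9",**w);t=snapshot("top");np.savez("top3",**t)
print(delta([.519,-.041,.13],1.892),get_state()["tool_pos"])
x,y=proj(w,[.519,-.041,.04]);print("pad pred",x,y)
# one picture: wrist crop | top crop of plate, all upscaled
a=cv2.resize(w["img"][120:270,220:420,::-1],(560,420));x0,y0=432,207
b=cv2.resize(t["img"][y0:y0+50,x0:x0+50,::-1],(240,240),interpolation=cv2.INTER_CUBIC);o=np.zeros((420,800,3),np.uint8);o[:,:560]=a;o[:240,560:]=b
cv2.imwrite("pics/c1.png",o);print("cube pred in crop",(np.array(proj(t,[.459,-.317,.063]))-[x0,y0])*4.8+[560,0],"padpred crop",(np.array([x,y])-[220,120])*2.8)
E
```

```text
[array([-0.32, -0.08, -0.32]), ('rz', np.float64(-0.004)), ('zaxis', array([-0.   , -0.001, -1.   ]), 't', 20.5, 'q7', np.float64(1.46))] [ 0.51567866 -0.04128114  0.12677397]
pad pred 317.54239570184586 197.47055677799588
cube pred in crop [704.04633576 112.82794832] padpred crop [273.11870797 216.91755898]
```

View pics/c1.png

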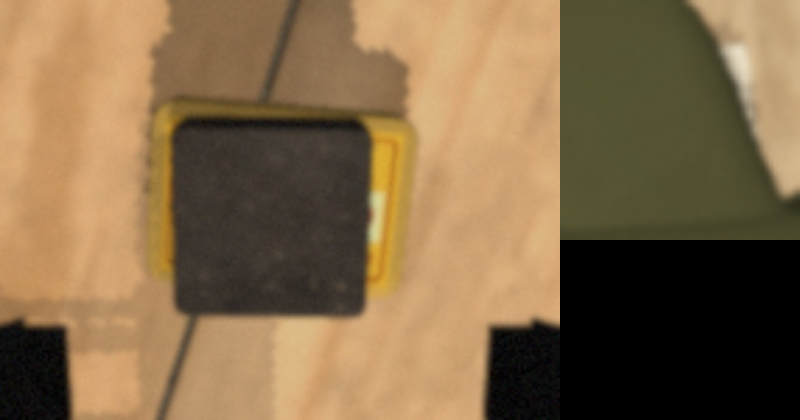

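The rubber block's top is centred at (272,222) in the crop, against a predicted (273,217). It is square to the jaws and overlies the yellow tin. The arm hides the plate in the top view, so I'll check the cube later. I'll go down for the rubber block.

{"fn": "send_rows", "kwargs": {
  "motion": [
    {"x":-0.42,"y":-0.1,"z":2,"rx":0,"ry":0,"rz":0,"jaw":7.5},
    {"x":0,"y":0,"z":3,"rx":0,"ry":0,"rz":0,"jaw":7.5},
    {"x":0,"y":0,"z":3,"rx":0,"ry":0,"rz":0,"jaw":7.5},
    {"x":0,"y":0,"z":2,"rx":0,"ry":0,"rz":0,"jaw":7.5},
    {"x":0,"y":0,"z":1,"rx":0,"ry":0,"rz":0,"jaw":7.5}
  ]
}}

```text
clock: 21.0
tool_pos: [0.5192, -0.0406, 0.0151]
eef_rot: [-0.159, 0.987, -0.0, -0.001]
contact_force: [-0.9, 0.5, 0.2]
opening: 0.856
finger_force: 0.0
```

{"fn": "send_rows", "kwargs": {
  "motion": [
    {"x":0,"y":0,"z":0.8,"rx":0,"ry":0,"rz":0,"jaw":7.5},
    {"x":0,"y":0,"z":0.4,"rx":0,"ry":0,"rz":0,"jaw":7.5},
    {"x":0,"y":0,"z":0,"rx":0,"ry":0,"rz":0,"jaw":7.5},
    {"x":0,"y":0,"z":0,"rx":0,"ry":0,"rz":0,"jaw":7.5},
    {"x":0,"y":0,"z":0,"rx":0,"ry":0,"rz":0,"jaw":6.8}
  ]
}}

```text
clock: 21.5
tool_pos: [0.5208, -0.0393, 0.0054]
eef_rot: [-0.16, 0.987, -0.0, 0.001]
contact_force: [0.6, -0.4, 0.6]
opening: 0.792
finger_force: 0.0
```

{"fn": "send_rows", "kwargs": {
  "motion": [
    {"x":0,"y":0,"z":0,"rx":0,"ry":0,"rz":0,"jaw":6.2},
    {"x":0,"y":0,"z":0,"rx":0,"ry":0,"rz":0,"jaw":5.9},
    {"x":0,"y":0,"z":0,"rx":0,"ry":0,"rz":0,"jaw":5},
    {"x":0,"y":0,"z":0,"rx":0,"ry":0,"rz":0,"jaw":5},
    {"x":0,"y":0,"z":0,"rx":0,"ry":0,"rz":0,"jaw":5}
  ],
  "grip_force": 12
}}

```text
clock: 22.0
tool_pos: [0.5208, -0.0397, 0.0052]
eef_rot: [-0.16, 0.987, -0.0, 0.001]
contact_force: [0.1, 0.3, 5.7]
opening: 0.683
finger_force: 12.0
```

{"fn": "send_rows", "kwargs": {
  "motion": [
    {"x":0,"y":0,"z":-0.4,"rx":0,"ry":0,"rz":0,"jaw":5},
    {"x":0,"y":0,"z":-1,"rx":0,"ry":0,"rz":0,"jaw":5},
    {"x":0,"y":0,"z":-3,"rx":0,"ry":0,"rz":0,"jaw":5},
    {"x":0,"y":0,"z":-4,"rx":0,"ry":0,"rz":0,"jaw":5},
    {"x":0,"y":0,"z":-4,"rx":0,"ry":0,"rz":0,"jaw":5}
  ],
  "grip_force": 20
}}

```text
clock: 22.5
tool_pos: [0.5192, -0.039, 0.1301]
eef_rot: [-0.16, 0.987, 0.0, -0.001]
contact_force: [0.6, -1.3, -2.0]
opening: 0.679
finger_force: 20.0
```

{"fn": "send_rows", "kwargs": {
  "motion": [
    {"x":-2,"y":2.4,"z":0,"rx":0,"ry":0,"rz":0,"jaw":5},
    {"x":-3,"y":3.5,"z":0,"rx":0,"ry":0,"rz":0,"jaw":5},
    {"x":-3,"y":3.5,"z":0,"rx":0,"ry":0,"rz":0,"jaw":5},
    {"x":-3,"y":3.5,"z":0,"rx":0,"ry":0,"rz":0,"jaw":5},
    {"x":-3,"y":3.5,"z":0,"rx":0,"ry":0,"rz":0,"jaw":5}
  ]
}}

```text
clock: 23.0
tool_pos: [0.6011, 0.1623, 0.1292]
eef_rot: [-0.16, 0.987, 0.0, -0.0]
contact_force: [0.3, -1.1, -1.4]
opening: 0.678
finger_force: 20.0
```

{"fn": "send_rows", "kwargs": {
  "motion": [
    {"x":-2.5,"y":3,"z":0,"rx":0,"ry":0,"rz":0,"jaw":5},
    {"x":-1.6,"y":2.2,"z":0,"rx":0,"ry":0,"rz":0,"jaw":5},
    {"x":0,"y":0,"z":0,"rx":0,"ry":0,"rz":0,"jaw":5},
    {"x":0,"y":0,"z":0,"rx":0,"ry":0,"rz":0,"jaw":5},
    {"x":0,"y":0,"z":0,"rx":0,"ry":0,"rz":0,"jaw":5}
  ]
}}

```text
clock: 23.5
tool_pos: [0.6233, 0.2206, 0.1286]
eef_rot: [-0.159, 0.987, -0.001, -0.001]
contact_force: [0.2, -1.1, -1.3]
opening: 0.677
finger_force: 20.0
```

```bash
python3 - <<'E'
from h import *
w=snapshot("wrist");np.savez("w10",**w);save("w10",w)
print(get_state()["tool_pos"],get_state()["contact_force"].round(1),get_state()["opening"],proj(w,[.625,.222,.006]))
# tray centre from the unobstructed earlier top picture (dark rim+cork by saturation)
t=dict(np.load("top2.npz"));t0=cv2.imread("pics/top0.png")
for nm,im in(("top0",t0),):
    g=cv2.cvtColor(im,cv2.COLOR_BGR2HSV);b=cv2.GaussianBlur(im,(3,3),0).astype(int)
    m=((g[...,2]<175)&(g[...,1]>115)).astype(np.uint8)
    for x0,y0,x1,y1 in((205,138,270,200),(380,148,447,207)):
        k=np.zeros_like(m);k[y0:y1,x0:x1]=m[y0:y1,x0:x1];c=max(cv2.findContours(k,0,1)[0],key=cv2.contourArea);r=cv2.minAreaRect(c);print(r,ray(t,*r[0],.006))
E
```

```text
[0.62350375 0.22045478 0.12866696] [ 0.5  0.5 -1.4] 0.6783704893074343 (np.float64(319.9816991119031), np.float64(186.50208032262066))
((236.6438751220703, 168.8951416015625), (55.80458450317383, 41.62644958496094), 65.224853515625) [0.62521837 0.22291504 0.006     ]
((413.0, 177.0), (40.0, 50.0), 90.0) [ 0.59845148 -0.21981508  0.006     ]
```

{"fn": "send_rows", "kwargs": {
  "motion": [
    {"x":-0.2,"y":0.25,"z":3,"rx":0,"ry":0,"rz":-0.06,"jaw":5},
    {"x":0,"y":0,"z":4,"rx":0,"ry":0,"rz":0,"jaw":5},
    {"x":0,"y":0,"z":3,"rx":0,"ry":0,"rz":0,"jaw":5},
    {"x":0,"y":0,"z":1.8,"rx":0,"ry":0,"rz":0,"jaw":5},
    {"x":0,"y":0,"z":0.8,"rx":0,"ry":0,"rz":0,"jaw":5}
  ]
}}

```text
clock: 24.05
tool_pos: [0.624, 0.2242, 0.0011]
eef_rot: [-0.189, 0.982, -0.001, -0.001]
contact_force: [0.0, 0.3, -1.1]
opening: 0.678
finger_force: 20.0
```

{"fn": "send_rows", "kwargs": {
  "motion": [
    {"x":0,"y":0,"z":0.5,"rx":0,"ry":0,"rz":0,"jaw":5},
    {"x":0,"y":0,"z":0.3,"rx":0,"ry":0,"rz":0,"jaw":5},
    {"x":0,"y":0,"z":0.1,"rx":0,"ry":0,"rz":0,"jaw":5},
    {"x":0,"y":0,"z":0,"rx":0,"ry":0,"rz":0,"jaw":5},
    {"x":0,"y":0,"z":0,"rx":0,"ry":0,"rz":0,"jaw":5}
  ]
}}

```text
clock: 24.55
tool_pos: [0.6254, 0.226, -0.0055]
eef_rot: [-0.189, 0.982, 0.0, 0.001]
contact_force: [-0.7, 1.3, -1.6]
opening: 0.673
finger_force: 20.0
```

{"fn": "send_rows", "kwargs": {
  "motion": [
    {"x":0,"y":-0.2,"z":0.1,"rx":0,"ry":0,"rz":0,"jaw":5},
    {"x":0,"y":0,"z":0.1,"rx":0,"ry":0,"rz":0,"jaw":5},
    {"x":0,"y":0,"z":0,"rx":0,"ry":0,"rz":0,"jaw":5},
    {"x":0,"y":0,"z":0,"rx":0,"ry":0,"rz":0,"jaw":6.5},
    {"x":0,"y":0,"z":0,"rx":0,"ry":0,"rz":0,"jaw":7}
  ]
}}

```text
clock: 25.05
tool_pos: [0.6258, 0.2241, -0.0081]
eef_rot: [-0.189, 0.982, 0.0, 0.0]
contact_force: [-0.2, 0.1, 0.3]
opening: 0.791
finger_force: 0.0
```

{"fn": "send_rows", "kwargs": {
  "motion": [
    {"x":0,"y":0,"z":0,"rx":0,"ry":0,"rz":0,"jaw":7.2},
    {"x":0,"y":0,"z":-1,"rx":0,"ry":0,"rz":0,"jaw":7.2},
    {"x":0,"y":0,"z":-4,"rx":0,"ry":0,"rz":0,"jaw":7.6},
    {"x":0,"y":0,"z":-4,"rx":0,"ry":0,"rz":0,"jaw":7.6},
    {"x":0,"y":0,"z":-5,"rx":0,"ry":0,"rz":0,"jaw":7.6}
  ]
}}

```text
clock: 25.55
tool_pos: [0.6246, 0.2235, 0.1327]
eef_rot: [-0.19, 0.982, -0.0, -0.001]
contact_force: [0.8, 0.6, -0.2]
opening: 0.865
finger_force: 0.0
```

```bash
python3 - <<'E'
from h import *
w=snapshot("wrist");t=snapshot("top");np.savez("w11",**w);np.savez("top4",**t)
print(get_state()["tool_pos"],delta([.518,-.039,.14],1.79-np.pi/2))
g=cv2.cvtColor(w["img"],cv2.COLOR_RGB2HSV);print("pad pred",proj(w,[.6247,.2235,.025]))
m=(g[...,2]<75).astype(np.uint8);m[235:]=0
for c in cv2.findContours(m,0,1)[0]:
    if cv2.contourArea(c)>200:print("dark",cv2.minAreaRect(c))
m=((g[...,2]<165)&(g[...,1]>60)|(g[...,2]<75)).astype(np.uint8);m[240:]=0;m[:,:200]=0;m[:,440:]=0
for c in cv2.findContours(m,0,1)[0]:
    if cv2.contourArea(c)>1500:print("tray?",cv2.minAreaRect(c))
# cube on the plate in top
x0,y0=432,207;print("cube pred top",proj(t,[.459,-.317,.063]))
gray=cv2.cvtColor(t["img"],cv2.COLOR_RGB2GRAY)[y0:y0+50:2,x0:x0+52:2];print(gray)
E
```

```text
[0.63026895 0.22654978 0.13996759] [array([ 20.29, -20.48,  -0.32]), ('rz', np.float64(-1.409)), ('zaxis', array([ 0.013,  0.006, -1.   ]), 't', 25.65, 'q7', np.float64(1.25))]
pad pred (np.float64(319.02786981931433), np.float64(188.324966828046))
dark ((603.9296875, 203.0745086669922), (9.977096557617188, 66.14686584472656), 24.90477180480957)
dark ((318.9999694824219, 185.99996948242188), (63.99999237060547, 65.99998474121094), -0.0)
dark ((54.282047271728516, 183.7171173095703), (123.6122055053711, 49.71202850341797), 25.820993423461914)
dark ((317.5, 133.0), (65.0, 20.0), -0.0)
tray? ((324.01904296875, 118.07103729248047), (111.9559097290039, 251.86778259277344), 7.0947489738464355)
cube pred top (np.float64(462.0096532839917), np.float64(230.50582256765702))
[[217 216 212 211 213 212 208 214 213 211 211 165 149 185 184 184 185 182
  185 189 180 173 172 176 187 192]
 [218 216 212 211 213 215 212 214 210 207 206 172 151 182 182 183 183 180
  187 189 180 173 171 175 184 190]
 [217 216 213 211 213 216 213 213 213 210 211 189 152 182 180 182 175 168
  185 190 183 176 173 173 179 187
[... 1700 characters left out ...]
53 152 152
  151 149 148 163 183 186 189 191]
 [214 208 206 214 183 185 224 225 224 220 177 158 157 155 153 152 152 151
  150 148 141 159 182 185 187 188]
 [216 211 208 213 191 162 203 203 200 198 168 143 138 123 131 130 135 134
  130 129 120 159 183 185 185 186]
 [214 210 208 211 207 173 150 144 141 148 145 140 131  83 108 109 110 113
  108 112 110 160 185 184 184 188]
 [213 211 208 211 212 203 156 141 138 144 145 141 131  81 110 109 108 107
  107 111 110 147 186 184 183 187]
 [214 213 211 211 213 213 182 143 135 142 151 143 135  82 113 114 109 103
  101 107 108 127 185 187 184 186]
 [215 215 213 210 215 214 212 187 177 183 198 168 135  80 111 114 108 104
  100 105 107 117 168 189 181 182]]
```

The rubber block is at (319,186) against a predicted (319,188). In the top view the cube is centred at about (462,231) against a predicted (462,230.5), so both are in place. For the tin I turn by +1.73 about z, to stay within joint 7's range. I'll also check how far the raised shelf is from the oblong tray.

```bash
python3 - <<'E'
from h import *
t=dict(np.load("top4.npz"));s=snapshot("scene")
for z in(0,.04,.08,.12):
    print(z,"top430,134",ray(t,430,134,z).round(3),"top430,143",ray(t,430,143,z).round(3),"scene437,252",ray(s,437,252,z).round(3))
print(get_state()["tool_pos"],delta([.518,-.039,.14],1.79-np.pi/2))
E
```

```text
0 top430,134 [ 0.711 -0.269  0.   ] top430,143 [ 0.687 -0.268  0.   ] scene437,252 [ 0.733 -0.207 -0.   ]
0.04 top430,134 [ 0.699 -0.259  0.04 ] top430,143 [ 0.676 -0.258  0.04 ] scene437,252 [ 0.706 -0.237  0.04 ]
0.08 top430,134 [ 0.687 -0.249  0.08 ] top430,143 [ 0.665 -0.248  0.08 ] scene437,252 [ 0.678 -0.268  0.08 ]
0.12 top430,134 [ 0.676 -0.239  0.12 ] top430,143 [ 0.655 -0.238  0.12 ] scene437,252 [ 0.65  -0.298  0.12 ]
[0.62828667 0.22536437 0.13648594] [array([ 20.06, -20.44,  -0.54]), ('rz', np.float64(-1.409)), ('zaxis', array([ 0.008,  0.004, -1.   ]), 't', 25.7, 'q7', np.float64(1.25))]
```

{"fn": "send_rows", "kwargs": {
  "motion": [
    {"x":2.9,"y":-2.9,"z":0,"rx":0,"ry":0,"rz":0,"jaw":8},
    {"x":2.9,"y":-2.9,"z":0,"rx":0,"ry":0,"rz":0,"jaw":8},
    {"x":2.9,"y":-2.9,"z":0,"rx":0,"ry":0,"rz":0,"jaw":8},
    {"x":2.9,"y":-2.9,"z":0,"rx":0,"ry":0,"rz":0,"jaw":8},
    {"x":2.9,"y":-2.9,"z":0,"rx":0,"ry":0,"rz":0,"jaw":8}
  ]
}}

```text
clock: 26.2
tool_pos: [0.5433, 0.0337, 0.1309]
eef_rot: [-0.19, 0.982, -0.0, -0.001]
contact_force: [0.2, 0.5, 0.4]
opening: 0.909
finger_force: 0.0
```

{"fn": "send_rows", "kwargs": {
  "motion": [
    {"x":2.9,"y":-2.9,"z":0,"rx":0,"ry":0,"rz":0,"jaw":8},
    {"x":2.4,"y":-2.9,"z":0,"rx":0,"ry":0,"rz":0,"jaw":8},
    {"x":0,"y":0,"z":0,"rx":0,"ry":0,"rz":0.13,"jaw":8},
    {"x":0,"y":0,"z":0,"rx":0,"ry":0,"rz":0.13,"jaw":8},
    {"x":0,"y":0,"z":0,"rx":0,"ry":0,"rz":0.13,"jaw":8}
  ]
}}

```text
clock: 26.7
tool_pos: [0.5164, -0.0388, 0.131]
eef_rot: [0.008, 1.0, 0.0, -0.001]
contact_force: [-0.3, 0.4, -0.3]
opening: 0.905
finger_force: 0.0
```

{"fn": "send_rows", "kwargs": {
  "motion": [
    {"x":0,"y":0,"z":0,"rx":0,"ry":0,"rz":0.13,"jaw":8},
    {"x":0,"y":0,"z":0,"rx":0,"ry":0,"rz":0.13,"jaw":8},
    {"x":0,"y":0,"z":0,"rx":0,"ry":0,"rz":0.13,"jaw":8},
    {"x":0,"y":0,"z":0,"rx":0,"ry":0,"rz":0.13,"jaw":8},
    {"x":0,"y":0,"z":0,"rx":0,"ry":0,"rz":0.13,"jaw":8}
  ]
}}

```text
clock: 27.2
tool_pos: [0.5164, -0.0382, 0.131]
eef_rot: [0.326, 0.945, -0.0, -0.001]
contact_force: [1.0, -0.4, -0.1]
opening: 0.906
finger_force: 0.0
```

{"fn": "send_rows", "kwargs": {
  "motion": [
    {"x":0,"y":0,"z":0,"rx":0,"ry":0,"rz":0.13,"jaw":8},
    {"x":0,"y":0,"z":0,"rx":0,"ry":0,"rz":0.13,"jaw":8},
    {"x":0,"y":0,"z":0,"rx":0,"ry":0,"rz":0.13,"jaw":8},
    {"x":0,"y":0,"z":0,"rx":0,"ry":0,"rz":0.13,"jaw":8},
    {"x":0,"y":0,"z":0,"rx":0,"ry":0,"rz":0.13,"jaw":8}
  ]
}}

```text
clock: 27.7
tool_pos: [0.5164, -0.0381, 0.131]
eef_rot: [0.611, 0.792, -0.001, -0.001]
contact_force: [0.2, -0.2, 1.1]
opening: 0.91
finger_force: 0.0
```

```bash
python3 - <<'E'
from h import *
w=snapshot("wrist");np.savez("w12",**w)
print(get_state()["tool_pos"],delta([.518,-.039,.14],1.79-np.pi/2),get_state()["q"].round(2))
g=cv2.cvtColor(w["img"],cv2.COLOR_RGB2HSV)
print("pred",proj(w,[.518,-.039,.018]))
x,y=map(int,proj(w,[.518,-.039,.018]));print(g[y-5:y+6:5,x-10:x+11:10])
m=cv2.inRange(g,(18,170,90),(35,255,255));m[238:]=0
m=cv2.morphologyEx(m,cv2.MORPH_CLOSE,np.ones((9,9)))
for c in cv2.findContours(m,0,1)[0]:
    if cv2.contourArea(c)>300:
        r=cv2.minAreaRect(c);print(r,ray(w,*r[0],.012));P=[ray(w,*p,.012) for p in cv2.boxPoints(r)]
        print([(np.linalg.norm(P[i+1]-P[i]).round(4),(np.arctan2(*(P[i+1]-P[i])[1::-1])).round(3)) for i in(0,1)])
save("w12",w)
E
```

```text
[ 0.51652566 -0.03798982  0.13094449] [array([-0.13,  0.12, -0.91]), ('rz', np.float64(0.033)), ('zaxis', array([-0.002, -0.   , -1.   ]), 't', 27.75, 'q7', np.float64(0.38))] [-0.08  0.69  0.11  1.98 -0.14  0.49  0.38]
pred (np.float64(319.13948601479785), np.float64(189.02169438535242))
[[[ 19 200 199]
  [ 17 106 205]
  [ 25  83 206]]

 [[ 20 201 202]
  [ 24  85 200]
  [ 29  76 205]]

 [[ 19 205 194]
  [ 25  87 200]
  [ 29  74 207]]]
((320.9166259765625, 188.16831970214844), (60.627872467041016, 82.64347076416016), 1.1457629203796387) [ 0.51978149 -0.03922752  0.012     ]
[(np.float64(0.0802), np.float64(1.784)), (np.float64(0.055), np.float64(0.237))]
```

```bash
python3 - <<'E'
from h import *
d=dict(np.load("w12.npz"));v=cv2.cvtColor(d["img"],cv2.COLOR_RGB2HSV)[...,2].astype(int)
for r in(232,236,238,240,242,246,250): 
    L=[c for c in range(320,150,-1) if v[r,c]<60];Rr=[c for c in range(320,490) if v[r,c]<60];print(r,L[:1],Rr[:1])
s=get_state();M=R.from_quat(s["eef_rot"]).as_matrix()
g=s["opening"]*.0881/2;print(g)
for a in(-.03,-.026,-.022,-.018,-.014):
  print(a,[np.round(proj(d,s["tool_pos"]+M@[x,y,a]),1) for x in(.009,-.009) for y in(-g,g)])
print(delta([.5157,-.0244,-.010],.22))
E
```

```text
232 [] []
236 [222] [415]
238 [237] [401]
240 [237] [401]
242 [237] [400]
246 [237] [400]
250 [238] [400]
0.039853739874342195
-0.03 [array([232.9, 240.4]), array([400.2, 241.1]), array([235.4, 274.3]), array([397.4, 275. ])]
-0.026 [array([235. , 237.2]), array([398.1, 237.8]), array([237.4, 270.3]), array([395.5, 271. ])]
-0.022 [array([237.1, 234. ]), array([396.2, 234.7]), array([239.4, 266.5]), array([393.7, 267.2])]
-0.018 [array([239. , 231.1]), array([394.4, 231.7]), array([241.2, 262.9]), array([392. , 263.5])]
-0.014 [array([240.9, 228.2]), array([392.6, 228.9]), array([243. , 259.4]), array([390.3, 260. ])]
[array([ 1.33,  0.29, 14.09]), ('rz', np.float64(0.032)), ('zaxis', array([-0.002, -0.   , -1.   ]), 't', 27.75, 'q7', np.float64(0.38))]
```

The jaw gap (163 px) and tip row (237) both put the tips about 25 mm behind the reported TCP. I'll grip the tin with the TCP at z ≈ −0.016. I'll also offset the grip 15 mm along the tin toward +y, to keep the gripper body clear of the shelf.

{"fn": "send_rows", "kwargs": {
  "motion": [
    {"x":1.4,"y":0.25,"z":2,"rx":0,"ry":0,"rz":0.03,"jaw":8},
    {"x":0,"y":0,"z":3,"rx":0,"ry":0,"rz":0,"jaw":8},
    {"x":0,"y":0,"z":3,"rx":0,"ry":0,"rz":0,"jaw":8},
    {"x":0,"y":0,"z":2.5,"rx":0,"ry":0,"rz":0,"jaw":8},
    {"x":0,"y":0,"z":1.5,"rx":0,"ry":0,"rz":0,"jaw":8}
  ],
  "grip_force": 15
}}

```text
clock: 28.25
tool_pos: [0.5145, -0.0238, 0.0094]
eef_rot: [0.619, 0.785, -0.001, -0.002]
contact_force: [-0.0, -0.1, -0.6]
opening: 0.908
finger_force: 0.0
```

{"fn": "send_rows", "kwargs": {
  "motion": [
    {"x":0,"y":0,"z":1,"rx":0,"ry":0,"rz":0,"jaw":8},
    {"x":0,"y":0,"z":0.8,"rx":0,"ry":0,"rz":0,"jaw":8},
    {"x":0,"y":0,"z":0.6,"rx":0,"ry":0,"rz":0,"jaw":8},
    {"x":0,"y":0,"z":0,"rx":0,"ry":0,"rz":0,"jaw":8},
    {"x":0,"y":0,"z":0,"rx":0,"ry":0,"rz":0,"jaw":8}
  ]
}}

```text
clock: 28.75
tool_pos: [0.5164, -0.024, -0.0119]
eef_rot: [0.62, 0.784, 0.0, 0.0]
contact_force: [-0.4, 0.3, -0.4]
opening: 0.911
finger_force: 0.0
```

```bash
python3 - <<'E'
from h import *
print(delta([.5157,-.0244,-.016],.22),get_state()["contact_force"].round(1))
E
```

```text
[array([-0.02, -0.08,  0.41]), ('rz', np.float64(0.012)), ('zaxis', array([ 0.001,  0.   , -1.   ]), 't', 28.75, 'q7', np.float64(0.37))] [-0.4  0.3 -0.4]
```

{"fn": "send_rows", "kwargs": {
  "motion": [
    {"x":0,"y":0,"z":0.4,"rx":0,"ry":0,"rz":0.01,"jaw":8},
    {"x":0,"y":0,"z":0,"rx":0,"ry":0,"rz":0,"jaw":7.2},
    {"x":0,"y":0,"z":0,"rx":0,"ry":0,"rz":0,"jaw":6.7},
    {"x":0,"y":0,"z":0,"rx":0,"ry":0,"rz":0,"jaw":6.3},
    {"x":0,"y":0,"z":0,"rx":0,"ry":0,"rz":0,"jaw":5.5}
  ]
}}

```text
clock: 29.25
tool_pos: [0.5154, -0.0241, -0.0162]
eef_rot: [0.624, 0.781, -0.0, -0.001]
contact_force: [-1.0, -0.1, 0.7]
opening: 0.694
finger_force: 15.0
```

{"fn": "send_rows", "kwargs": {
  "motion": [
    {"x":0,"y":0,"z":0,"rx":0,"ry":0,"rz":0,"jaw":5.5},
    {"x":0,"y":0,"z":0,"rx":0,"ry":0,"rz":0,"jaw":5.5},
    {"x":0,"y":0,"z":0,"rx":0,"ry":0,"rz":0,"jaw":5.5},
    {"x":0,"y":0,"z":-0.5,"rx":0,"ry":0,"rz":0,"jaw":5.5},
    {"x":0,"y":0,"z":-1,"rx":0,"ry":0,"rz":0,"jaw":5.5}
  ],
  "grip_force": 35
}}

```text
clock: 29.75
tool_pos: [0.5166, -0.0238, -0.0014]
eef_rot: [0.624, 0.781, 0.0, 0.0]
contact_force: [0.2, 0.4, -2.0]
opening: 0.688
finger_force: 35.0
```

{"fn": "send_rows", "kwargs": {
  "motion": [
    {"x":0,"y":0,"z":-2,"rx":0,"ry":0,"rz":0,"jaw":5.5},
    {"x":0,"y":0,"z":-3,"rx":0,"ry":0,"rz":0,"jaw":5.5},
    {"x":0,"y":0,"z":-3,"rx":0,"ry":0,"rz":0,"jaw":5.5},
    {"x":0,"y":0,"z":-2,"rx":0,"ry":0,"rz":0,"jaw":5.5},
    {"x":-1.3,"y":0.3,"z":0,"rx":0,"ry":0,"rz":0,"jaw":5.5}
  ]
}}

```text
clock: 30.25
tool_pos: [0.5238, -0.0344, 0.1015]
eef_rot: [0.623, 0.782, 0.002, 0.002]
contact_force: [0.6, 0.6, -2.0]
opening: 0.685
finger_force: 35.0
```

{"fn": "send_rows", "kwargs": {
  "motion": [
    {"x":-3,"y":0.6,"z":0,"rx":0,"ry":0,"rz":0,"jaw":5.5},
    {"x":-3,"y":0.6,"z":0,"rx":0,"ry":0,"rz":0,"jaw":5.5},
    {"x":-3,"y":0.6,"z":0,"rx":0,"ry":0,"rz":0,"jaw":5.5},
    {"x":-3,"y":0.6,"z":0,"rx":0,"ry":0,"rz":0,"jaw":5.5},
    {"x":-3,"y":0.6,"z":0,"rx":0,"ry":0,"rz":0,"jaw":5.5}
  ]
}}

```text
clock: 30.75
tool_pos: [0.5843, -0.1781, 0.0975]
eef_rot: [0.625, 0.781, -0.0, -0.0]
contact_force: [0.2, -0.2, -2.8]
opening: 0.689
finger_force: 35.0
```

{"fn": "send_rows", "kwargs": {
  "motion": [
    {"x":-2,"y":0.4,"z":0,"rx":0,"ry":0,"rz":0,"jaw":5.5},
    {"x":-1,"y":0.3,"z":0,"rx":0,"ry":0,"rz":0,"jaw":5.5},
    {"x":0,"y":0,"z":0,"rx":0,"ry":0,"rz":0.14,"jaw":5.5},
    {"x":0,"y":0,"z":0,"rx":0,"ry":0,"rz":0,"jaw":5.5},
    {"x":0,"y":0,"z":0,"rx":0,"ry":0,"rz":0,"jaw":5.5}
  ]
}}

```text
clock: 31.25
tool_pos: [0.5973, -0.2025, 0.098]
eef_rot: [0.676, 0.737, -0.0, -0.001]
contact_force: [0.3, 0.5, -2.6]
opening: 0.688
finger_force: 35.0
```

```bash
python3 - <<'E'
from h import *
w=snapshot("wrist");np.savez("w13",**w)
s=get_state();print(s["tool_pos"],s["contact_force"].round(1),s["opening"],delta([.5958,-.2045,-.010],.08))
h=.006;C=[proj(w,[.597+a,-.2195+b,h]) for a in(-.051,.051) for b in(-.063,.063)];print("tray corners pred",np.round(C,0).tolist())
im=np.ascontiguousarray(w["img"][:,:,::-1])
for c in C: cv2.circle(im,tuple(int(round(v)) for v in c),3,(255,0,255),1)
cv2.imwrite("pics/w13.png",im)
E
```

```text
[ 0.59739116 -0.20249536  0.09821161] [-0.2  0.1 -2.3] 0.6885186057062032 [array([-0.2 , -0.17, 10.82]), ('rz', np.float64(0.006)), ('zaxis', array([-0.001,  0.001, -1.   ]), 't', 31.3, 'q7', np.float64(0.47))]
tray corners pred [[255.0, 273.0], [260.0, 134.0], [365.0, 281.0], [384.0, 145.0]]
```

View pics/w13.png

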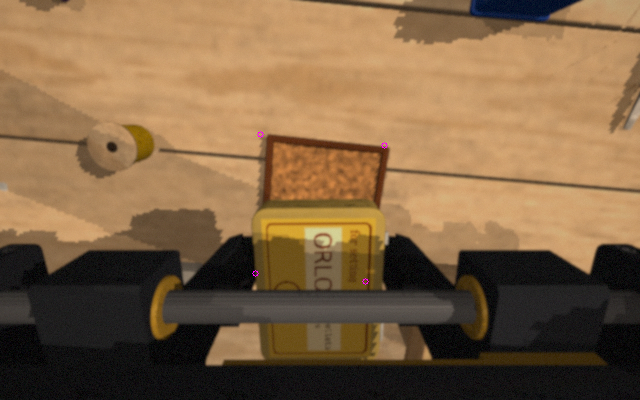

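The tray's near corners are at about (267,135) and (388,150), 4–7 px from the prediction, so its centre is nearer (0.600, −0.221). The tin is held level and centred. I'll correct and lower it slowly.

{"fn": "send_rows", "kwargs": {
  "motion": [
    {"x":-0.35,"y":0.15,"z":2,"rx":0,"ry":0,"rz":0,"jaw":5.5},
    {"x":0,"y":0,"z":3,"rx":0,"ry":0,"rz":0,"jaw":5.5},
    {"x":0,"y":0,"z":2,"rx":0,"ry":0,"rz":0,"jaw":5.5},
    {"x":0,"y":0,"z":1.3,"rx":0,"ry":0,"rz":0,"jaw":5.5},
    {"x":0,"y":0,"z":0.7,"rx":0,"ry":0,"rz":0,"jaw":5.5}
  ]
}}

```text
clock: 31.8
tool_pos: [0.599, -0.2062, 0.0076]
eef_rot: [0.677, 0.736, -0.0, -0.001]
contact_force: [0.3, -0.1, -2.4]
opening: 0.689
finger_force: 35.0
```

{"fn": "send_rows", "kwargs": {
  "motion": [
    {"x":0,"y":0,"z":0.5,"rx":0,"ry":0,"rz":0,"jaw":5.5},
    {"x":0,"y":0,"z":0.4,"rx":0,"ry":0,"rz":0,"jaw":5.5},
    {"x":0,"y":0,"z":0.3,"rx":0,"ry":0,"rz":0,"jaw":5.5},
    {"x":0,"y":0,"z":0,"rx":0,"ry":0,"rz":0,"jaw":5.5},
    {"x":0,"y":0,"z":0,"rx":0,"ry":0,"rz":0,"jaw":5.5}
  ]
}}

```text
clock: 32.3
tool_pos: [0.5998, -0.2069, -0.0029]
eef_rot: [0.678, 0.736, 0.0, 0.0]
contact_force: [-0.1, -0.2, -1.3]
opening: 0.688
finger_force: 35.0
```

{"fn": "send_rows", "kwargs": {
  "motion": [
    {"x":0,"y":0,"z":0.3,"rx":0,"ry":0,"rz":0,"jaw":5.5},
    {"x":0,"y":0,"z":0.3,"rx":0,"ry":0,"rz":0,"jaw":5.5},
    {"x":0,"y":0,"z":0.2,"rx":0,"ry":0,"rz":0,"jaw":5.5},
    {"x":0,"y":0,"z":0,"rx":0,"ry":0,"rz":0,"jaw":5.5},
    {"x":0,"y":0,"z":0,"rx":0,"ry":0,"rz":0,"jaw":5.5}
  ]
}}

```text
clock: 32.8
tool_pos: [0.5994, -0.2068, -0.0114]
eef_rot: [0.678, 0.736, -0.0, -0.0]
contact_force: [0.0, -0.2, -2.3]
opening: 0.686
finger_force: 35.0
```

{"fn": "send_rows", "kwargs": {
  "motion": [
    {"x":0,"y":0,"z":0.1,"rx":0,"ry":0,"rz":0,"jaw":5.5},
    {"x":0,"y":0,"z":0.1,"rx":0,"ry":0,"rz":0,"jaw":5.5},
    {"x":0,"y":0,"z":0,"rx":0,"ry":0,"rz":0,"jaw":5.5},
    {"x":0,"y":0,"z":0,"rx":0,"ry":0,"rz":0,"jaw":5.5},
    {"x":0,"y":0,"z":0,"rx":0,"ry":0,"rz":0,"jaw":5.5}
  ]
}}

```text
clock: 33.3
tool_pos: [0.5996, -0.2068, -0.0131]
eef_rot: [0.678, 0.736, 0.0, 0.0]
contact_force: [0.7, 1.0, 0.1]
opening: 0.689
finger_force: 35.0
```

Contact: the tin is on the tray floor. I'll release and lift away.

{"fn": "send_rows", "kwargs": {
  "motion": [
    {"x":0,"y":0,"z":0,"rx":0,"ry":0,"rz":0,"jaw":6.2},
    {"x":0,"y":0,"z":0,"rx":0,"ry":0,"rz":0,"jaw":6.8},
    {"x":0,"y":0,"z":0,"rx":0,"ry":0,"rz":0,"jaw":7.4},
    {"x":0,"y":0,"z":0,"rx":0,"ry":0,"rz":0,"jaw":7.4},
    {"x":0,"y":0,"z":-1,"rx":0,"ry":0,"rz":0,"jaw":7.4}
  ],
  "grip_force": 10
}}

```text
clock: 33.8
tool_pos: [0.5985, -0.2064, -0.0041]
eef_rot: [0.677, 0.736, -0.0, -0.001]
contact_force: [0.4, 0.6, -0.4]
opening: 0.84
finger_force: 0.0
```

{"fn": "send_rows", "kwargs": {
  "motion": [
    {"x":0,"y":0,"z":-3,"rx":0,"ry":0,"rz":0,"jaw":7.4},
    {"x":0,"y":0,"z":-4,"rx":0,"ry":0,"rz":0,"jaw":7.4},
    {"x":0,"y":0,"z":-4,"rx":0,"ry":0,"rz":0,"jaw":7.4},
    {"x":2,"y":0,"z":-4,"rx":0,"ry":0,"rz":0,"jaw":7.4},
    {"x":2,"y":0,"z":-3,"rx":0,"ry":0,"rz":0,"jaw":7.4}
  ]
}}

```text
clock: 34.3
tool_pos: [0.5968, -0.1676, 0.1802]
eef_rot: [0.678, 0.735, 0.001, 0.002]
contact_force: [0.5, -0.3, -0.3]
opening: 0.838
finger_force: 0.0
```

{"fn": "send_rows", "kwargs": {
  "motion": [
    {"x":4,"y":0,"z":0,"rx":0,"ry":0,"rz":0,"jaw":7.4},
    {"x":4,"y":0,"z":0,"rx":0,"ry":0,"rz":0,"jaw":7.4},
    {"x":4,"y":0,"z":0,"rx":0,"ry":0,"rz":0,"jaw":7.4},
    {"x":0,"y":0,"z":0,"rx":0,"ry":0,"rz":0,"jaw":7.4},
    {"x":0,"y":0,"z":0,"rx":0,"ry":0,"rz":0,"jaw":7.4}
  ]
}}

```text
clock: 34.8
tool_pos: [0.5864, -0.0463, 0.1774]
eef_rot: [0.677, 0.736, 0.0, 0.0]
contact_force: [0.2, -0.5, 0.5]
opening: 0.84
finger_force: 0.0
```

```bash
python3 - <<'E'
from h import *
t=snapshot("top");np.savez("top5",**t);g=cv2.cvtColor(t["img"],cv2.COLOR_RGB2HSV);t0=cv2.imread("pics/top0.png")
def rects(m,name,amin,z,box):
    k=np.zeros_like(m);x0,y0,x1,y1=box;k[y0:y1,x0:x1]=m[y0:y1,x0:x1]
    for c in cv2.findContours(k,0,1)[0]:
        if cv2.contourArea(c)>amin:r=cv2.minAreaRect(c);print(name,np.round(np.r_[r[0],r[1],r[2]],1),ray(t,*r[0],z).round(4))
print(get_state()["tool_pos"])
yel=cv2.morphologyEx(cv2.inRange(g,(19,170,90),(35,255,255)),cv2.MORPH_CLOSE,np.ones((9,9)))
rects(yel,"tin",150,.021,(385,150,445,207))
rects(cv2.inRange(g,(0,0,0),(179,255,75)),"pad",150,.025,(205,138,270,200))
print("px of predicted: pad-on-tray",proj(t,[.6245,.2235,.025]),"tin",proj(t,[.600,-.221,.021]))
for n,b in(("spool",(385,225,415,255)),("box",(300,105,355,150))):
    d=cv2.absdiff(t0[b[1]:b[3],b[0]:b[2]],t["img"][b[1]:b[3],b[0]:b[2],::-1]);print(n,"diff",d.mean().round(1))
E
```

```text
[ 0.5864609  -0.04823384  0.17734956]
pad [236.4 169.1  24.3  23.6  69. ] [0.6207 0.2194 0.025 ]
px of predicted: pad-on-tray (np.float64(234.83049473914923), np.float64(167.57128008184637)) tin (np.float64(414.64109191755347), np.float64(175.21993507980338))
spool diff 25.9
box diff 35.5
```

{"fn": "send_rows", "kwargs": {
  "motion": [
    {"x":4.5,"y":0,"z":0,"rx":0,"ry":0,"rz":0,"jaw":7.4},
    {"x":4.5,"y":0,"z":0,"rx":0,"ry":0,"rz":0,"jaw":7.4},
    {"x":4.5,"y":0,"z":0,"rx":0,"ry":0,"rz":0,"jaw":7.4},
    {"x":4.5,"y":0,"z":0,"rx":0,"ry":0,"rz":0,"jaw":7.4},
    {"x":4.5,"y":0,"z":0,"rx":0,"ry":0,"rz":0,"jaw":7.4}
  ]
}}

```text
clock: 35.35
tool_pos: [0.5687, 0.1761, 0.1771]
eef_rot: [0.679, 0.734, -0.0, 0.001]
contact_force: [1.3, 0.1, -0.3]
opening: 0.843
finger_force: 0.0
```

{"fn": "send_rows", "kwargs": {
  "motion": [
    {"x":4.5,"y":0,"z":0,"rx":0,"ry":0,"rz":0,"jaw":7.4},
    {"x":4.5,"y":0,"z":0,"rx":0,"ry":0,"rz":0,"jaw":7.4},
    {"x":0,"y":0,"z":0,"rx":0,"ry":0,"rz":0,"jaw":7.4},
    {"x":0,"y":0,"z":0,"rx":0,"ry":0,"rz":0,"jaw":7.4},
    {"x":0,"y":0,"z":0,"rx":0,"ry":0,"rz":0,"jaw":7.4}
  ]
}}

```text
clock: 35.85
tool_pos: [0.5617, 0.2632, 0.1769]
eef_rot: [0.679, 0.734, -0.0, 0.001]
contact_force: [-0.1, -0.1, -0.4]
opening: 0.836
finger_force: 0.0
```

```bash
python3 - <<'E'
from h import *
t=snapshot("top");g=cv2.cvtColor(t["img"],cv2.COLOR_RGB2HSV);t0=cv2.imread("pics/top0.png");print(get_state()["tool_pos"])
y=cv2.inRange(g,(19,170,90),(35,255,255));k=np.zeros_like(y);k[148:207,380:447]=y[148:207,380:447];k=cv2.morphologyEx(k,cv2.MORPH_CLOSE,np.ones((9,9)))
c=max(cv2.findContours(k,0,1)[0],key=cv2.contourArea);r=cv2.minAreaRect(c);print("tin",r,ray(t,*r[0],.018))
im=cv2.cvtColor(t["img"],cv2.COLOR_RGB2BGR);f=lambda a,b:cv2.absdiff(t0[b[1]:b[3],b[0]:b[2]],a[b[1]:b[3],b[0]:b[2]]).mean().round(1)
for n,b in(("spool",(385,225,415,255)),("box",(300,105,355,150)),("bare bench ref",(290,180,315,205))):
    print(n,f(im,b), cv2.phaseCorrelate(*[np.float32(cv2.cvtColor(a[b[1]:b[3],b[0]:b[2]],6)) for a in(t0,im)]))
E
```

```text
[0.56169009 0.26320567 0.17693758]Traceback (most recent call last):
  File "<stdin>", line 4, in <module>
ValueError: max() iterable argument is empty
```

```bash
python3 - <<'E'
from h import *
t=snapshot("top");g=cv2.cvtColor(t["img"],cv2.COLOR_RGB2HSV);t0=cv2.imread("pics/top0.png");im=cv2.cvtColor(t["img"],cv2.COLOR_RGB2BGR)
print(g[176,380:447:4].tolist());print(g[150:207:4,404].tolist())
f=lambda a,b:cv2.absdiff(t0[b[1]:b[3],b[0]:b[2]],a[b[1]:b[3],b[0]:b[2]]).mean().round(1)
for n,b in(("spool",(385,225,415,255)),("box",(300,105,355,150)),("bare",(290,180,315,205))):
    print(n,f(im,b), cv2.phaseCorrelate(*[np.float32(cv2.cvtColor(a[b[1]:b[3],b[0]:b[2]],6)) for a in(t0,im)]))
E
```

```text
[[18, 92, 230], [19, 89, 232], [14, 122, 150], [14, 150, 182], [14, 149, 171], [20, 144, 220], [21, 82, 229], [23, 75, 231], [25, 68, 234], [29, 59, 234], [28, 66, 234], [29, 72, 234], [26, 99, 234], [19, 140, 180], [11, 165, 110], [17, 94, 226], [19, 89, 231]]
[[17, 94, 218], [17, 95, 206], [11, 153, 110], [14, 129, 158], [20, 147, 220], [21, 149, 230], [23, 76, 231], [27, 76, 234], [24, 146, 234], [20, 149, 222], [14, 149, 108], [12, 156, 95], [16, 102, 147], [19, 87, 231], [19, 87, 231]]
spool 22.6 ((-0.027582969003825397, 0.036591136595298224), 1.0077853361765543)
box 13.9 ((0.046218175390041694, 0.5927468302444083), 0.9127324312704581)
bare 21.1 ((1.7117988167880736, -7.789256539830216), 0.20517654418945314)
```

The bystanders have not moved. The tin looks paler in the current light, so I'll adjust the threshold and measure it once more.

```bash
python3 - <<'E'
from h import *
t=snapshot("top");g=cv2.cvtColor(t["img"],cv2.COLOR_RGB2HSV)
def rect(m,b):
    k=np.zeros_like(m);k[b[1]:b[3],b[0]:b[2]]=m[b[1]:b[3],b[0]:b[2]];k=cv2.morphologyEx(k,cv2.MORPH_OPEN,np.ones((3,3)))
    r=cv2.minAreaRect(max(cv2.findContours(k,0,1)[0],key=cv2.contourArea));print(np.round(np.r_[r[0],r[1],r[2]],1));return r
r=rect(cv2.inRange(g,(18,40,198),(35,255,255)),(391,160,436,196));print("tin",ray(t,*r[0],.021))
q=rect(cv2.inRange(g,(0,110,0),(17,255,200))|cv2.inRange(g,(18,40,198),(35,255,255)),(388,156,439,199));print("tray",ray(t,*q[0],.006))
E
```

```text
[414.9 174.3  23.2  32.7  83.7]
tin [ 0.60220451 -0.22180403  0.021     ]
[413. 177.  42.  50.  90.]
tray [ 0.59845148 -0.21981508  0.006     ]
```

The tin is about 4 mm from the tray centre and about 0.1 rad off its direction. Everything is in place, so I'll hand it in.

```bash
python3 -c "
from plant import *
print(finish_job())"
```

```text
the job is handed in; nothing more can be done
None
```

I handed the job in at about 36 s of robot time. By the camera checks each piece sits within about 5 mm of its place's centre, the tin is about 0.1 rad off its tray's direction, and the box and spool are unmoved; the hand-in gave no verdict.

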